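# Take up a shelf-lever brake by its star wheel

### The job

The shelf lever's brake has gone slack. Take the brass adjusting key from its stand and, working through the slot in the top of the brake housing, step the star wheel round a tooth at a time, its top towards the side where the lever sticks out, until the little arm at the housing's side bears snugly on the rubber of the brake block: feel for it, and do not force the key or crush the rubber. Then stand the key back in its stand, fully home, and touch neither the arm itself nor the other things on the bench.

Things in the scene. Friction and masses are not known exactly. Their poses are not given: they have to be found in the camera images.
- housing: Lever brake unit, bolted down. Origin: on the bench below the wheel; z up. Iron base plate 150 (x) x 130 (y, -75..55) mm, 8 thick; on it a grey sheet-metal housing x -48..48, y -20..20, flat top at z 99 mm, closed but for one slot. A round iron lever sticks out at its +y side towards +x (to x 145, y 36, z 81). Under 30 N from the key on any part of the unit, wheel included.
- slot (a point): Centre of the slot in the housing's top sheet (4 mm thick), at its upper face: housing x -2, y 0, z 99 mm. Slot 36 mm along housing x (-20..16), 14 mm along y. It lets the blade push a tooth about one pitch per stroke; then lift the blade out and set it behind the next tooth. Push slowly (10 to 15 mm/s): a fast stroke hits the rubber too hard.
- wheel_axis (a point): Centre of the steel star wheel under the slot: housing x 0, y 0, z 55 mm; shaft along housing y. 10 flat teeth 36 deg apart, each 4.5 mm thick, 14 mm wide, tip radius 36, root radius 21 mm (tips reach z 91). Pushing the top teeth towards housing +x tightens. No ratchet: it stays where left. Its friction is felt as about 6 to 9 N at the blade.
- crank: Short iron arm on the wheel's shaft, outside the housing at y -36 mm, turning with the wheel. Origin on the shaft axis; its z axis runs along the arm, y axis along housing y. One wheel tooth lies in line with the arm (same z axis). It starts leaning 80 to 126 deg from upright towards housing -x, and bears on the rubber within about 7 deg of upright. Not to be touched by key or robot.
- nose (a point): Centre of the round steel nose at the arm's end, 34 mm from the shaft axis; nose radius 6 mm, 14 mm wide. It comes up against the rubber, moving to housing +x.
- brake_block: Iron post at the housing's -y side with a rubber liner on its housing -x side. Origin at housing x 0, y -36, z 8 mm; post x 20..42 mm, 94 mm high. The liner is 18 mm wide and 70 to 92 mm above this origin.
- liner_face (a point): Where the liner's face would be unworn, housing x 6, y -36, z 89 mm. Wear puts it up to 2.5 mm either way, unmeasured: feel for it. The rubber yields 0.1 to 0.2 mm/N. Snug = nose left pushing over 2 N: reached when the blade's push, steady at the wheel's friction, climbs to 12 to 16 N. Over 12 N of nose on rubber (some 20 N at the blade) crushes it.
- key: Solid brass adjusting key (about 140 g), upright in its stand. Origin at its blade's tip (lower end), z up along the key. Blade 5 mm (x) x 10 mm (y), z 0 to 36 mm; square collar 26 mm, z 36 to 42; square handle 20 x 20 mm, z 42 to 94. Grip the handle hard (about 100 N) just above the collar. The key's x goes along the pushing direction (housing x).
- key_tip (a point): Centre of the key's blade tip (= the key's origin). About 17 mm below the housing's top (27 mm above the wheel's axis) it meshes well with the teeth.
- stand: Dark wooden block, fixed, 70 (x) x 60 (y) x 50 mm high, origin at the centre of its underside. In its top an upright socket 9 (x) x 14 (y) mm, 40 deep, 2 mm chamfer; the blade hangs in it, key x along stand x, the collar resting on the top (key origin 14 mm above the stand's origin).
- shoe_tree_a: One of two cedar split-toe shoe trees, 220 mm long, 64 mm wide, 46 mm high, lying on the bench; to be left alone.
- shoe_tree_b: The other cedar shoe tree, same size; to be left alone.
- shoehorn: Long flat brass shoehorn, 390 mm long, 5 mm thick, lying on the bench; to be left alone.
- heel_cap: Black rubber D-shaped heel cap, 60 mm across, 8 mm thick; to be left alone.
- boot_jack: Walnut boot jack, 260 x 95 x 48 mm; to be left alone.
- polish_tin: Round shoe-polish tin, 78 mm across, 26 mm high; to be left alone.
- shoe_brush: Shoe brush, 170 x 48 x 44 mm; to be left alone.

How it is judged:
On the way, in this order (a step that is already met when the one before it is completed fails the run):
1. the key's blade is through the slot, among the wheel's teeth (z of key_tip in the frame of housing between 0.07 and 0.088 m and x of key_tip in the frame of housing between -0.021 and 0.017 m and y of key_tip in the frame of housing between -0.008 and 0.008 m), for 0.1 s.
2. the nose bears on the rubber with over 2 N (contact force between crank and brake_block above 2 N), for 0.2 s.
At the end, for the whole second after the job is handed in: The nose still bears on the rubber block with over 2 N; the key stands in its stand: within 5 mm of the socket's axis, its collar within 3 mm of the top, tilted under 0.08 rad (about 4.5 deg), at rest (contact force between crank and brake_block above 2 N and horizontal distance between key and stand below 0.005 m and z of key in the frame of stand below 0.017 m and angle between key's own z axis and vertical below 0.08 rad and linear speed of key below 0.02 m/s); the robot touches nothing.
It fails at once if the key is forced: over 30 N on the brake unit or its wheel (contact force between key and housing above 30 N).
It fails at once if the rubber is crushed: nose on rubber over 12 N (contact force between crank and brake_block above 12 N).
It fails at once if the arm or its nose is pushed with the key or the robot instead of through the wheel (contact force between crank and key above 1 N or contact force between crank and the fingers above 1 N or contact force between crank and the arm above 1 N).
It fails at once if a bystander is disturbed: moved over 15 mm (distance of any of shoe_tree_a, shoe_tree_b, shoehorn, heel_cap, boot_jack, polish_tin, shoe_brush from where it was at the start of the episode above 0.015 m).
It also fails if it takes over 72 s, if anything falls off the work surface, if the arm or the gripper's body presses on something with over 40 N, if the wrist force passes 120 N, or if a joint passes its speed limit or range.

### The arm

A 7-joint arm with a two-finger parallel gripper is mounted at the origin on the work surface. World frame = base frame: x ahead of the robot, y to its left, z up, the work surface at z = 0. Lengths are in m, angles in rad, forces in N, time in s.
With the tool pointing down it reaches from about 0.425 to 0.875 m from the base axis. Payload 4.7 kg.
Tool frame: the origin (TCP) lies at the very end of the fingers, on their centre line; the grasp point (between the pads) lies 19 mm behind it; z points along the fingers, y is the line along which they close (so a half turn about z gives the same grasp; the last joint's range is limited). The gripper opens to 87 mm and grips with 3 to 60 N. Pads are 19 mm wide; open, the fingers measure 117 mm over their backs; the gripper's body (75 mm by 190 mm) begins 51 mm behind the grasp point.
Start: joints at [-1.286, 0.321, -0.07, 1.45, 0.023, 1.371, -0.057], TCP at [0.174, 0.626, 0.223] pointing down, gripper open.
Joint ranges: [-2.86, 2.86], [-0.3, 2.09], [-1.38, 1.24], [0.06, 2.45], [-1.56, 4.7], [0.09, 2.05], [-2.69, 2.69]. Speed limits (rad/s): [2.57, 2.57, 3.14, 3.14, 3.14, 3.14, 3.14].

### API

Orientations are given as a rotation vector (axis times angle).
In Python, from bench import ctrl, vision gives the robot as it stands.
- The arm moves only by the tool jog_arm, never from a script. Its argument "increments" is a list of rows, each an object of numbers: "tx", "ty", "tz": the shift along the tool's x, y, z in mm; "wx", "wy", "wz": the turn, a rotation vector about the tool's x, y, z in rad; "gripper": the opening, from 0 (shut) to 1 (fully open). In form: [{"tx": .., "ty": .., "tz": .., "wx": .., "wy": .., "wz": .., "gripper": ..}, ...]. A call has exactly 5 rows; each row is the pose to reach, as a shift and turn from the pose commanded when the call began, along the tool's axes at that moment; what a row does not reach only later rows make up. A row lasts 1/12 s, in which the tool goes at most 41.7 mm and 7.16 degrees, less where a joint would pass 70% of its speed; a pose out of reach is approached as far as the arm can. A call with a gripper value outside its range is refused whole. The fingers move at their own pace and stop on an object; "grip_force" is the grip in N (left out, the last holds). Time passes only in rows, so rows that repeat a pose let the fingers close, or fill a call up. It gives the time, the measured TCP pose, the force, the opening and the grip force at its end, in the units of the state.
- ctrl.get_state(): the state, without advancing time (a new reading comes with each control period).
- vision.get_image(name): name is "side" or "top" or "wrist"; returns a dict with "color" (384x512x3 uint8, blue, green, red), "fx", "fy", "cx", "cy" (pixels), "extrinsics" (4x4, takes a point from world to camera coordinates). Camera axes: x right, y down, z forward; pixel columns grow to the right and rows downward; lengths in m; the calibration is good to about 2 mm. A picture is of the moment at which its call begins. There is no depth.
- ctrl.close_job(): hands the job in; it is judged then, once.
Trained networks look in the newest picture that a camera, given by its name, has taken for a name from the list of things; names that differ only in an ending like _2 or _b are one class to them, and where a whole thing is asked for, a point or a joint stands for the part that bears it (a point fixed in the world has none). Each returns a list of dicts, best first, with "conf" (0 to 1); they miss things now and then, are a little off and sometimes report something else, mostly with a low value. They report only what shows in the picture. A call takes as long as a camera call.
- vision.spot_in(camera, thing): "bbox" ([left, top, right, bottom] in pixels, round what is visible of it).
The state is a dict: "time": time; "joint_positions": joint angles; "qd": joint speeds; "joint_torque": joint torques, N m; "position": TCP position; "tool_rot": TCP orientation; "ft_force": force on the tool from outside, world axes, zero at the start; "torque": the same for the moment, N m; "grip_width": opening from 0.0 (shut) to 1.0 (fully open); "grip_force": force on a finger pad.
Only numpy, scipy, OpenCV 4.12 (cv2) and the standard library are available. Lean on these libraries where they do the work, as an engineer would, in place of code of your own. Each camera call takes 0.05 s, during which the arm holds its last target. There are 200 camera calls.

## Working session

There is one attempt and no reset: what is moved stays moved. The work goes in short steps, Python scripts to look and compute and a tool call to move; the robot and the scene stay as the last step left them, time stands still between calls to the robot, and variables do not carry over. Pictures are saved under pics/ and viewed, at most 10 in all, crops included, and the job is handed in when it is done.

Besides the shell and the picture viewer there is one more tool, called as name(argument=value, ...), one argument or row to a line, values as JSON. jog_arm: Moves the arm, as the interface text tells. Its arguments: {"type":"object","properties":{"increments":{"type":"array"},"grip_force":{"type":"number"}},"required":["increments"]}

```bash
mkdir -p pics; cat > h.py <<'E'
import numpy as np, cv2
from bench import ctrl, vision
from scipy.spatial.transform import Rotation as R
def look(n,f):
    im=vision.get_image(n); cv2.imwrite('pics/'+f,im['color']); return im
def proj(im,P):
    E=np.array(im['extrinsics']); p=(E[:3,:3]@np.atleast_2d(P).T).T+E[:3,3]
    return np.c_[im['fx']*p[:,0]/p[:,2]+im['cx'], im['fy']*p[:,1]/p[:,2]+im['cy']]
def ray(im,u,v,z):
    E=np.array(im['extrinsics']); d=E[:3,:3].T@np.array([(u-im['cx'])/im['fx'],(v-im['cy'])/im['fy'],1]); c=-E[:3,:3].T@E[:3,3]
    return c+d*(z-c[2])/d[2]
E
python3 - <<'E'
from h import *
np.set_printoptions(precision=4,suppress=True)
ims={n:look(n,n+'0.png') for n in('top','side')}
a=np.hstack([ims['top']['color'],ims['side']['color']])
for n in ims:
    E=np.array(ims[n]['extrinsics']); print(n,-E[:3,:3].T@E[:3,3],E[2,:3],ims[n]['fx'])
    for t in('housing','slot','key','stand','brake_block','crank'):
        print(t,[(np.round(d['bbox']),round(d['conf'],2)) for d in vision.spot_in(n,t)[:2]])
s=ctrl.get_state();print({k:s[k] for k in('time','position','tool_rot','ft_force','grip_width')})
E
```

```text
top [ 0.2888 -0.0233  1.5563] [ 0.1729  0.005  -0.9849] 492.50336507483007
housing [(array([176., 147., 227., 215.]), 0.75)]
slot [(array([179., 147., 230., 218.]), 0.71)]
key [(array([306., 202., 317., 208.]), 0.41), (array([210., 189., 210., 202.]), 0.36)]
stand [(array([293., 195., 321., 222.]), 0.92)]
brake_block [(array([336., 145., 392., 166.]), 0.61), (array([205., 172., 213., 186.]), 0.48)]
crank [(array([207., 186., 213., 202.]), 0.36)]
side [0.027  1.0518 1.1276] [ 0.3149 -0.6816 -0.6605] 445.42380013514725
housing [(array([172., 206., 243., 250.]), 0.81)]
slot [(array([174., 203., 247., 249.]), 0.55)]
key [(array([270., 159., 273., 175.]), 0.52)]
stand [(array([260., 167., 276., 182.]), 0.87)]
brake_block [(array([176., 202., 247., 251.]), 0.47)]
crank [(array([173., 205., 242., 252.]), 0.49)]
{'time': 0.7, 'position': array([0.1739, 0.6263, 0.2226]), 'tool_rot': array([0.4241, 3.1128, 0.0001]), 'ft_force': array([-0.4735, -0.1589,  0.0654]), 'grip_width': 0.9984723696050639}
```

View pics/top0.png

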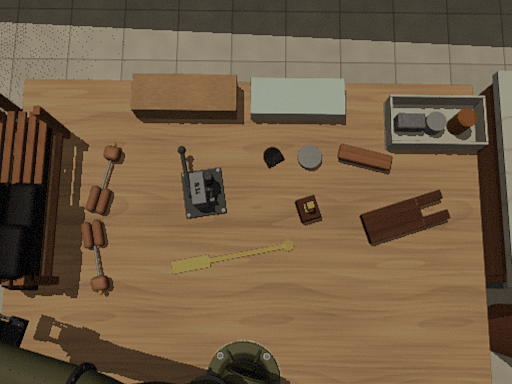

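View pics/side0.png

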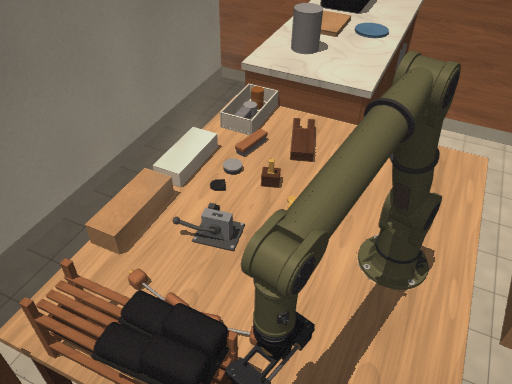

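The top view shows the housing at about (204,190) with its lever pointing up-left, so housing +x is roughly world +x. The stand and key are at (309,209), and the shoehorn is below both. The side view agrees. I'll zoom in for the poses.

```bash
python3 - <<'E'
from h import *
np.set_printoptions(precision=4,suppress=True)
im=look('top','top1.png'); c=im['color']
a=cv2.resize(c[140:225,172:236],None,fx=6,fy=6,interpolation=cv2.INTER_CUBIC)
b=cv2.resize(c[188:230,288:328],None,fx=9,fy=9,interpolation=cv2.INTER_CUBIC)
o=np.zeros((510,750,3),np.uint8); o[:a.shape[0],:a.shape[1]]=a; o[:b.shape[0],388:388+b.shape[1]]=b
cv2.imwrite('pics/z1.png',o)
print(ray(im,204,193,.008),ray(im,309,209,.05))
E
```

```text
[0.5678 0.1342 0.008 ] [ 0.5147 -0.1961  0.05  ]
```

View pics/z1.png

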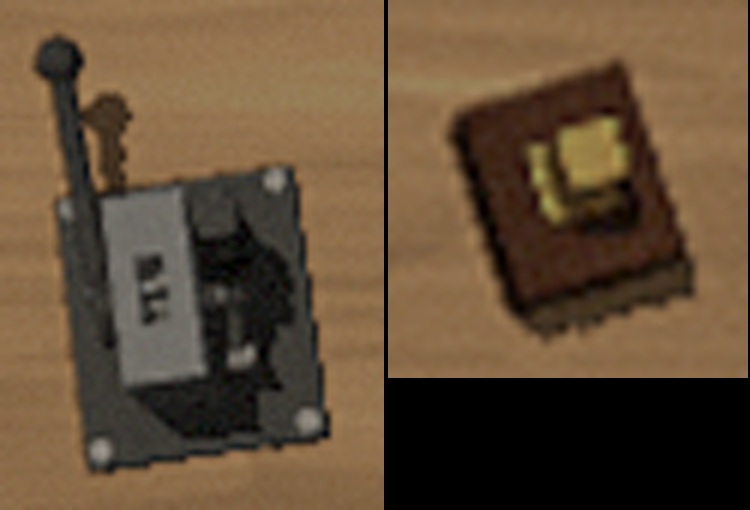

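The crop shows the base-plate corners at (57,200), (290,168), (328,437) and (90,470). The sheet-metal top has its slot at about (152,290). The stand top's corners are at (455,120), (622,65), (690,262) and (515,300), and the key is in it. The arm lies towards -x with its nose at about (240,355).

```bash
python3 - <<'E'
from h import *
from scipy.optimize import least_squares
np.set_printoptions(precision=4,suppress=True)
im=vision.get_image('top')
def T(q,P): c,s=np.cos(q[2]),np.sin(q[2]); P=np.array(P,float); return np.c_[q[0]+c*P[:,0]-s*P[:,1],q[1]+s*P[:,0]+c*P[:,1],P[:,2]]
def fit(P,px,x0):
    r=least_squares(lambda q:(proj(im,T(q,P))-px).ravel(),x0); print(r.x,np.degrees(r.x[2]),'rms',np.sqrt(np.mean(r.fun**2))); print(r.fun.reshape(-1,2)); return r.x
A=np.array([(57,200),(290,168),(328,437),(90,470),(102,200),(185,187),(208,375),(122,385)])/6+[171.6,139.6]
P=[(.075,.055,.008),(.075,-.075,.008),(-.075,-.075,.008),(-.075,.055,.008),(.048,.02,.099),(.048,-.02,.099),(-.048,-.02,.099),(-.048,.02,.099)]
h=fit(P,A,[.57,.134,.2]); print('slot',T(h,[(-.002,0,.099)]))
B=(np.array([(455,112),(622,65),(690,262),(515,300)])-[388,0])/9+[287.6,187.6]
P=[(.035,.03,.05),(.035,-.03,.05),(-.035,-.03,.05),(-.035,.03,.05)]
s=fit(P,B,[.51,-.196,.2])
E
```

```text
[0.5682 0.1458 0.1548] 8.869677929534408 rms 0.4390094378009579
[[-0.4989 -0.4446]
 [ 0.7027 -0.6197]
 [ 0.4613  0.1714]
 [-0.5566  0.3533]
 [ 0.2095 -0.0056]
 [-0.5226  0.3576]
 [-0.4385 -0.0255]
 [ 0.6497  0.1497]]
slot [[0.5662 0.1455 0.099 ]]
[ 0.5175 -0.1926  0.2907] 16.657984782624155 rms 0.3807011863754217
[[ 0.2753 -0.0958]
 [ 0.2322 -0.0702]
 [-0.6526 -0.4435]
 [ 0.1482  0.6092]]
```

```bash
cat >> h.py <<'E'
def plan(goal,yawy,n=None):
    """tool-frame moves in n calls to world TCP goal, tool down with its y axis at yawy deg"""
    s=ctrl.get_state(); p=np.array(s['position']); Rm=R.from_rotvec(s['tool_rot'])
    y=np.radians(yawy); Y=np.array([np.cos(y),np.sin(y),0]); Z=np.array([0,0,-1.]); G=R.from_matrix(np.c_[np.cross(Y,Z),Y,Z])
    w=(Rm.inv()*G).as_rotvec(); d=np.array(goal)-p
    n=n or max(1,int(np.ceil(max(np.linalg.norm(d)/.19,np.linalg.norm(w)/.58))))
    for i in range(n):
        Ri=Rm*R.from_rotvec(w*i/n); print(np.round(Ri.inv().apply(d/n)*1000,1),np.round(w/n,4))
def st():
    s=ctrl.get_state(); print(round(s['time'],2),np.round(s['position'],4),np.round(s['ft_force'],2),round(s['grip_width'],3),round(s['grip_force'],1),'tooly',np.round(R.from_rotvec(s['tool_rot']).as_matrix()[:,1],3))
E
python3 -c "
from h import *
plan([.53,.13,.3],8.87)"
```

```text
[-119.   -95.8  -19.4] [ 0.     -0.      0.2863]
[-141.2  -58.3  -19.3] [ 0.     -0.      0.2863]
[-151.9  -16.   -19.3] [ 0.     -0.      0.2863]
[-150.2   27.5  -19.3] [ 0.     -0.      0.2863]
```

jog_arm(
  increments=[
    {"tx":-119,"ty":-96,"tz":-19,"wz":0.286,"gripper":1},
    {"tx":-119,"ty":-96,"tz":-19,"wz":0.286,"gripper":1},
    {"tx":-119,"ty":-96,"tz":-19,"wz":0.286,"gripper":1},
    {"tx":-119,"ty":-96,"tz":-19,"wz":0.286,"gripper":1},
    {"tx":-119,"ty":-96,"tz":-19,"wz":0.286,"gripper":1},
  ],
)

```text
validation failed for argument at $.in...
```

jog_arm(
  increments=[
    {"tx":-141,"ty":-58,"tz":-19,"wz":0.286},
    {"tx":-141,"ty":-58,"tz":-19,"wz":0.286},
    {"tx":-141,"ty":-58,"tz":-19,"wz":0.286},
    {"tx":-141,"ty":-58,"tz":-19,"wz":0.286},
    {"tx":-141,"ty":-58,"tz":-19,"wz":0.286},
  ],
)

```text
validation failed for argument at $.in...
```

jog_arm(
  increments=[
    {"tx":-152,"ty":-16,"tz":-19,"wz":0.286},
    {"tx":-152,"ty":-16,"tz":-19,"wz":0.286},
    {"tx":-152,"ty":-16,"tz":-19,"wz":0.286},
    {"tx":-152,"ty":-16,"tz":-19,"wz":0.286},
    {"tx":-152,"ty":-16,"tz":-19,"wz":0.286},
  ],
)

```text
validation failed for argument at $.in...
```

jog_arm(
  increments=[
    {"tx":-150,"ty":27,"tz":-19,"wz":0.286},
    {"tx":-150,"ty":27,"tz":-19,"wz":0.286},
    {"tx":-150,"ty":27,"tz":-19,"wz":0.286},
    {"tx":-150,"ty":27,"tz":-19,"wz":0.286},
    {"tx":-150,"ty":27,"tz":-19,"wz":0.286},
  ],
)

```text
validation failed for argument at $.in...
```

```bash
python3 - <<'E'
from h import *
np.set_printoptions(precision=3,suppress=True)
st(); im=look('wrist','w1.png'); E=np.array(im['extrinsics']); print(-E[:3,:3].T@E[:3,3],E[2,:3],im['fx'])
for t in('housing','slot','crank','nose'): print(t,[(np.round(d['bbox']),round(d['conf'],2)) for d in vision.spot_in('wrist',t)[:2]])
E
```

```text
0.8 [0.174 0.626 0.223] [-0.27  0.49 -0.28] 1.005 0.0 tooly [0.267 0.964 0.   ]
[0.093 0.65  0.384] [ 0.294 -0.082 -0.952] 324.7660634866298
housing []
slot []
crank []
nose []
```

View pics/w1.png

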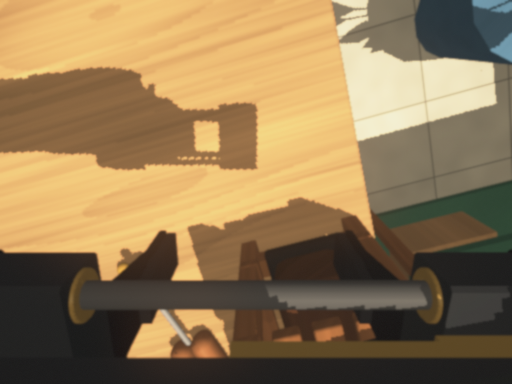

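The wrist view shows only the bare bench and the fingers: the moves were refused. I'll give every field in each row.

jog_arm(
  increments=[
    {"tx":-119,"ty":-96,"tz":-19,"wx":0,"wy":0,"wz":0.286,"gripper":1},
    {"tx":-119,"ty":-96,"tz":-19,"wx":0,"wy":0,"wz":0.286,"gripper":1},
    {"tx":-119,"ty":-96,"tz":-19,"wx":0,"wy":0,"wz":0.286,"gripper":1},
    {"tx":-119,"ty":-96,"tz":-19,"wx":0,"wy":0,"wz":0.286,"gripper":1},
    {"tx":-119,"ty":-96,"tz":-19,"wx":0,"wy":0,"wz":0.286,"gripper":1},
  ],
)

```text
time: 1.47
position: [0.2696, 0.4967, 0.2433]
tool_rot: [0.878, 3.012, 0.001]
ft_force: [1.1, 0.5, 0.7]
grip_width: 0.997
grip_force: 0.0
```

jog_arm(
  increments=[
    {"tx":-141,"ty":-58,"tz":-19,"wx":0,"wy":0,"wz":0.286,"gripper":1},
    {"tx":-141,"ty":-58,"tz":-19,"wx":0,"wy":0,"wz":0.286,"gripper":1},
    {"tx":-141,"ty":-58,"tz":-19,"wx":0,"wy":0,"wz":0.286,"gripper":1},
    {"tx":-141,"ty":-58,"tz":-19,"wx":0,"wy":0,"wz":0.286,"gripper":1},
    {"tx":-141,"ty":-58,"tz":-19,"wx":0,"wy":0,"wz":0.286,"gripper":1},
  ],
)

```text
time: 1.88
position: [0.3575, 0.3725, 0.2622]
tool_rot: [1.299, 2.857, 0.002]
ft_force: [0.6, -0.2, -0.2]
grip_width: 0.998
grip_force: 0.0
```

jog_arm(
  increments=[
    {"tx":-152,"ty":-16,"tz":-19,"wx":0,"wy":0,"wz":0.286,"gripper":1},
    {"tx":-152,"ty":-16,"tz":-19,"wx":0,"wy":0,"wz":0.286,"gripper":1},
    {"tx":-152,"ty":-16,"tz":-19,"wx":0,"wy":0,"wz":0.286,"gripper":1},
    {"tx":-152,"ty":-16,"tz":-19,"wx":0,"wy":0,"wz":0.286,"gripper":1},
    {"tx":-152,"ty":-16,"tz":-19,"wx":0,"wy":0,"wz":0.286,"gripper":1},
  ],
)

```text
time: 2.3
position: [0.4458, 0.2478, 0.281]
tool_rot: [1.693, 2.642, 0.002]
ft_force: [-0.3, 0.0, -0.9]
grip_width: 1.001
grip_force: 0.0
```

jog_arm(
  increments=[
    {"tx":-150,"ty":27,"tz":-19,"wx":0,"wy":0,"wz":0.286,"gripper":1},
    {"tx":-150,"ty":27,"tz":-19,"wx":0,"wy":0,"wz":0.286,"gripper":1},
    {"tx":-150,"ty":27,"tz":-19,"wx":0,"wy":0,"wz":0.286,"gripper":1},
    {"tx":-150,"ty":27,"tz":-19,"wx":0,"wy":0,"wz":0.286,"gripper":1},
    {"tx":-150,"ty":27,"tz":-19,"wx":0,"wy":0,"wz":0.286,"gripper":1},
  ],
)

```text
time: 2.72
position: [0.5332, 0.1233, 0.2996]
tool_rot: [2.051, 2.374, 0.001]
ft_force: [0.2, -0.3, 0.6]
grip_width: 1.0
grip_force: 0.0
```

```bash
python3 - <<'E'
from h import *
np.set_printoptions(precision=3,suppress=True)
st(); im=look('wrist','w2.png'); E=np.array(im['extrinsics']); print(-E[:3,:3].T@E[:3,3],E[2,:3],im['fx'])
for t in('housing','slot','crank','nose','stand','key'): print(t,[(np.round(d['bbox']),round(d['conf'],2)) for d in vision.spot_in('wrist',t)[:2]])
print(proj(im,[(.5662,.1455,.099),(.5175,-.1926,.05)]))
plan([.5175,-.1926,.22],16.66)
E
```

```text
2.72 [0.533 0.123 0.3  ] [ 0.18 -0.3   0.56] 1.0 0.0 tooly [0.989 0.145 0.003]
[0.52  0.208 0.461] [ 0.049 -0.304 -0.951] 324.7660634866298
housing [(array([231.,  97., 409., 193.]), 0.78)]
slot [(array([227.,  99., 411., 187.]), 0.61)]
crank [(array([252., 171., 292., 175.]), 0.83)]
nose [(array([255., 166., 291., 179.]), 0.66)]
stand [(array([189., 314., 242., 357.]), 0.8), (array([100.,  48., 148., 252.]), 0.32)]
key [(array([209., 346., 225., 361.]), 0.76)]
[[286.172 151.611]
 [215.552 351.083]]
[-159.3  -31.4   39.1] [-0.    -0.    -0.066]
[-156.9  -41.8   39.2] [-0.    -0.    -0.066]
```

View pics/w2.png

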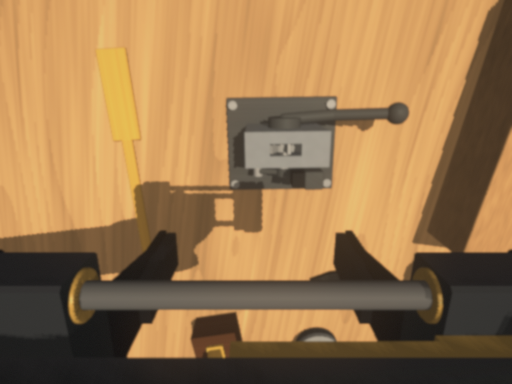

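The wrist view shows the unit at (227..336, 97..190). The slot is at about (286,150) with a bright tooth visible, the arm runs left to about (258,172), and the stand and key are at (215,350). I'll zoom on the unit for the wheel phase.

```bash
python3 - <<'E'
import cv2
c=cv2.imread('pics/w2.png')
a=cv2.resize(c[92:196,222:344],None,fx=5,fy=5,interpolation=cv2.INTER_CUBIC); cv2.imwrite('pics/z2.png',a)
E
```

```text
(no output)
```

View pics/z2.png

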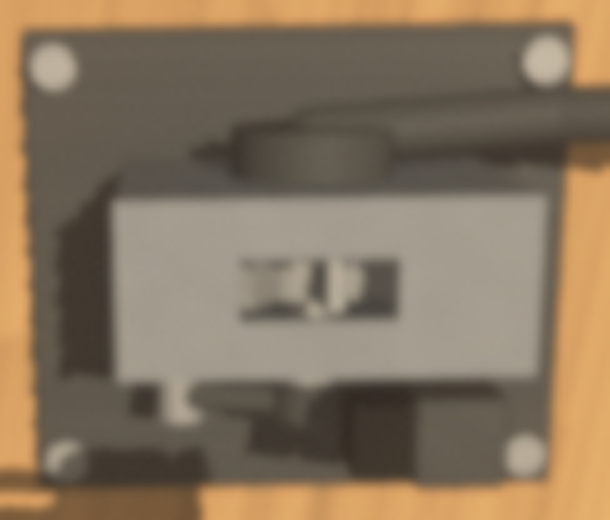

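jog_arm(
  increments=[
    {"tx":-159,"ty":-31,"tz":39,"wx":0,"wy":0,"wz":-0.066,"gripper":1},
    {"tx":-159,"ty":-31,"tz":39,"wx":0,"wy":0,"wz":-0.066,"gripper":1},
    {"tx":-159,"ty":-31,"tz":39,"wx":0,"wy":0,"wz":-0.066,"gripper":1},
    {"tx":-159,"ty":-31,"tz":39,"wx":0,"wy":0,"wz":-0.066,"gripper":1},
    {"tx":-159,"ty":-31,"tz":39,"wx":0,"wy":0,"wz":-0.066,"gripper":1},
  ],
)

```text
time: 3.48
position: [0.5217, -0.0412, 0.2583]
tool_rot: [1.975, 2.442, -0.007]
ft_force: [-0.1, -0.8, 0.4]
grip_width: 0.997
grip_force: 0.0
```

jog_arm(
  increments=[
    {"tx":-77,"ty":-21,"tz":-11,"wx":0,"wy":0,"wz":-0.066,"gripper":1},
    {"tx":-77,"ty":-21,"tz":-11,"wx":0,"wy":0,"wz":-0.066,"gripper":1},
    {"tx":-77,"ty":-21,"tz":-11,"wx":0,"wy":0,"wz":-0.066,"gripper":1},
    {"tx":-77,"ty":-21,"tz":-11,"wx":0,"wy":0,"wz":-0.066,"gripper":1},
    {"tx":-77,"ty":-21,"tz":-11,"wx":0,"wy":0,"wz":-0.066,"gripper":1},
  ],
)

```text
time: 3.9
position: [0.5204, -0.1102, 0.2705]
tool_rot: [-1.878, -2.518, -0.001]
ft_force: [-0.4, 0.8, 0.3]
grip_width: 1.001
grip_force: 0.0
```

```bash
python3 - <<'E'
from h import *
np.set_printoptions(precision=3,suppress=True)
st(); im=look('wrist','w3.png')
for t in('stand','key'): print(t,[(np.round(d['bbox'],1),round(d['conf'],2)) for d in vision.spot_in('wrist',t)[:2]])
print(proj(im,[(.5175,-.1926,.05),(.5175,-.1926,.108)]))
E
```

```text
3.9 [ 0.52  -0.11   0.271] [-0.42  0.81  0.27] 1.001 0.0 tooly [0.959 0.285 0.   ]
stand [(array([199.8, 189.5, 260.1, 246.8]), 0.78)]
key [(array([223.6, 214.2, 243. , 253. ]), 0.67)]
[[234.173 223.465]
 [230.972 244.196]]
```

View pics/w3.png

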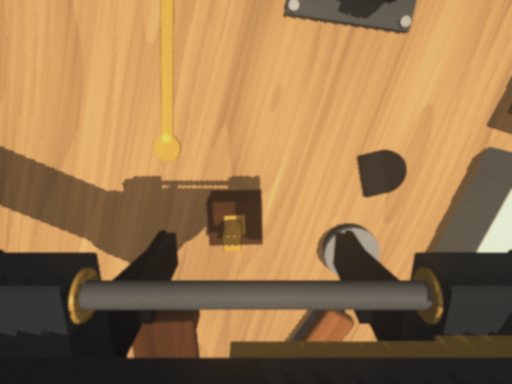

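The wrist view shows the stand top's corners at about (209,190) and (261,190). The key's handle is at about x 233, a couple of pixels right of the prediction. I'll zoom for the fit.

```bash
python3 - <<'E'
from h import *
c=cv2.imread('pics/w3.png')
a=cv2.resize(c[183:258,200:275],None,fx=8,fy=8,interpolation=cv2.INTER_CUBIC); a=cv2.convertScaleAbs(a,alpha=1.6,beta=10); cv2.imwrite('pics/z3.png',a)
E
```

```text
(no output)
```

View pics/z3.png

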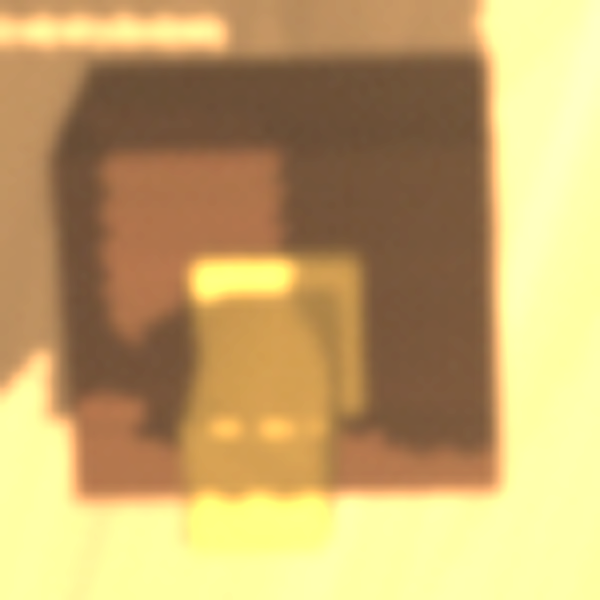

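The crop shows the stand top's corners at (58,145), (492,145), (498,487) and (78,492). The collar spans (192,258) to (365,412), and the handle top's lower edge runs from (188,548) to (330,545).

```bash
python3 - <<'E'
from h import *
from scipy.optimize import least_squares
import json
np.set_printoptions(precision=4,suppress=True)
w=vision.get_image('wrist'); t=vision.get_image('top'); s=ctrl.get_state()
def T(q,P): c,s_=np.cos(q[2]),np.sin(q[2]); P=np.array(P,float); return np.c_[q[0]+c*P[:,0]-s_*P[:,1],q[1]+s_*P[:,0]+c*P[:,1],P[:,2]]
def fit(n,obs,x0):
    r=least_squares(lambda q:np.concatenate([(k*(proj(im,T(q,P))-px)).ravel() for im,P,px,k in obs]),x0,loss='soft_l1'); print(n,r.x,np.degrees(r.x[2]));print(r.fun.reshape(-1,2).round(1).tolist()); return r.x
m=1e-3
S=np.array([(-35,30,50),(35,30,50),(35,-30,50),(-35,-30,50)])*m; Sp=np.array([(58,145),(492,145),(498,487),(78,492)])/8+[199.56,182.56]
fit('stand w',[(w,S,Sp,1)],[.5175,-.1926,.29])
K=np.array([(-13,13,56),(13,13,56),(13,-13,56),(-10,-10,108),(10,-10,108)])*m; Kp=np.array([(192,258),(362,255),(365,412),(188,548),(330,545)])/8+[199.56,182.56]
fit('key w',[(w,K,Kp,1)],[.5175,-.1926,.29]); fit('both w',[(w,K,Kp,1),(w,S,Sp,1)],[.5175,-.1926,.29])
# housing: wrist pose at picture w2 -> camera fixed in tool
Rn=R.from_rotvec(s['tool_rot']).as_matrix(); E=np.array(w['extrinsics'])
X=E@np.block([[Rn,np.array(s['position'])[:,None]],[np.zeros((1,3)),1]])   # tool->cam
Ro=R.from_rotvec([2.051,2.374,.001]).as_matrix(); To=np.block([[Ro,np.array([[.5332],[.1233],[.2996]])],[np.zeros((1,3)),1]])
w2=dict(w); w2['extrinsics']=X@np.linalg.inv(To)
H=np.array([(-75,55,8),(75,55,8),(75,-75,8),(-75,-75,8),(-48,20,99),(48,20,99),(48,-20,99),(-48,-20,99),(-20,7,99),(16,7,99),(16,-7,99),(-20,-7,99)])*m
Hp=np.array([(22,32),(572,25),(547,478),(40,487),(110,200),(548,194),(538,376),(118,384),(240,258),(400,258),(400,319),(240,319)])/5+[221.5,91.5]
h=fit('housing w',[(w2,H,Hp,1)],[.568,.1458,.155])
g=lambda x,y,z:(proj(w2,T(h,[(x*m,y*m,z*m)]))[0]-[221.5,91.5])*5
for a in range(80,131,10):
    r=np.radians(a); print(a,'nose',g(-34*np.sin(r),-36,55+34*np.cos(r)).round(),'teeth tips',[ (g(-36*np.sin(q),0,55+36*np.cos(q)).round()[0],round(np.degrees(q))) for q in [r-np.radians(36*k) for k in range(1,5)] if abs(q)<.8])
E
```

```text
stand w [ 0.5181 -0.1907  0.3007] 17.22687674222807
[[-0.8, 0.0], [1.2, -0.5], [0.5, 0.4], [-0.8, 0.2]]
key w [ 0.518  -0.1902  0.3022] 17.317082684153544
[[0.2, -0.1], [-0.1, 0.0], [-0.1, -0.5], [-0.1, 0.1], [0.1, 0.3]]
both w [ 0.518  -0.1904  0.3018] 17.292666534361718
[[0.2, 0.0], [-0.1, 0.2], [-0.1, -0.3], [-0.1, 0.3], [0.1, 0.5], [-0.8, -0.2], [1.2, -0.7], [0.6, 0.1], [-0.7, 0.0]]
housing w [0.5671 0.1489 0.1611] 9.232554712021777
[[-0.7, -0.8], [1.4, -1.1], [0.8, 1.2], [-0.5, 0.9], [0.5, 0.5], [-0.2, 0.4], [-0.2, -0.6], [-0.2, -1.0], [-0.1, 0.3], [0.1, -0.2], [-0.2, -0.0], [-0.1, 0.5]]
80 nose [180. 405.] teeth tips [(np.float64(215.0), 44), (np.float64(303.0), 8), (np.float64(396.0), -28)]
90 nose [178. 399.] teeth tips [(np.float64(276.0), 18), (np.float64(373.0), -18)]
100 nose [179. 394.] teeth tips [(np.float64(250.0), 28), (np.float64(347.0), -8), (np.float64(427.0), -44)]
110 nose [185. 388.] teeth tips [(np.float64(227.0), 38), (np.float64(320.0), 2), (np.float64(409.0), -34)]
120 nose [194. 383.] teeth tips [(np.float64(292.0), 12), (np.float64(387.0), -24)]
130 nose [206. 379.] teeth tips [(np.float64(266.0), 22), (np.float64(363.0), -14)]
```

```bash
python3 - <<'E'
from h import *
c=cv2.imread('pics/w2.png'); g=cv2.cvtColor(c,cv2.COLOR_BGR2GRAY)
print('     ',*range(268,304))
for r in range(142,158): print(r,*g[r,268:304])
print('crank'); print('     ',*range(246,290))
for r in range(166,182): print(r,*g[r,246:290])
plan([.5180,-.1904,.22],17.3)
E
```

```text
268 269 270 271 272 273 274 275 276 277 278 279 280 281 282 283 284 285 286 287 288 289 290 291 292 293 294 295 296 297 298 299 300 301 302 303
142 157 155 154 154 155 155 155 155 155 154 154 154 155 155 155 154 154 152 152 153 155 155 154 153 152 152 152 151 150 150 150 150 150 152 156 158
143 156 151 145 142 143 145 145 143 141 140 141 142 146 150 148 145 140 135 136 144 153 154 149 143 142 141 136 133 131 130 130 130 131 139 151 157
144 155 146 135 127 128 132 133 127 122 120 122 128 138 148 147 139 124 111 114 133 155 159 150 138 135 131 117 109 105 104 105 104 108 122 143 155
145 155 148 137 128 126 128 129 125 120 119 122 131 143 154 154 141 115 94 98 128 157 166 158 146 143 134 112 95 87 87 86 87 93 113 139 155
146 155 151 145 139 134 132 131 130 129 130 137 144 152 159 158 142 112 86 92 127 160 171 165 157 154 144 122 96 83 82 81 82 89 112 139 155
147 155 153 149 144 139 135 133 132 133 136 144 152 158 161 156 137 106 84 91 126 160 172 168 162 159 150 128 100 84 81 81 81 89 112 141 156
148 155 152 149 146 141 135 133 132 133 138 146 154 159 161 153 130 101 82 91 127 160 172 1
[... 3230 characters left out ...]
02 108 113 115 113 109 103 96 93 91 91 91 91 91 90 88 81 68 59 56 57 57 58 60 62 65 68 67 63 61 59 58 58 57 54
178 91 91 91 90 91 90 90 90 91 93 94 96 96 96 95 93 92 90 90 90 91 91 90 91 88 80 66 58 57 57 57 57 57 59 59 61 60 59 59 59 58 57 57 55
179 90 90 90 90 90 89 90 90 89 90 91 92 91 90 91 90 91 91 91 90 91 92 91 91 87 79 65 57 57 57 57 57 58 57 58 58 58 58 57 58 58 58 58 54
180 88 87 87 87 86 86 86 86 86 89 89 90 88 87 86 86 88 90 91 92 92 91 92 91 86 76 64 58 57 57 57 58 57 58 58 58 57 57 57 57 58 58 58 55
181 79 79 79 77 75 76 75 78 80 84 86 85 81 78 76 76 81 87 91 92 93 92 92 90 85 76 65 61 59 59 59 59 59 58 60 61 59 58 58 57 58 58 57 55
[-76.3 -25.3  50.3] [-0.0003 -0.0003 -0.0114]
```

I read θ ≈ 98° for the arm, which puts teeth at about +28° and -8°: a bright tip at column 290, with the dark gap left of it. Now I'll grasp the key.

jog_arm(
  increments=[
    {"tx":-76,"ty":-25,"tz":120,"wx":0,"wy":0,"wz":-0.012,"gripper":1},
    {"tx":-76,"ty":-25,"tz":120,"wx":0,"wy":0,"wz":-0.012,"gripper":1},
    {"tx":-76,"ty":-25,"tz":120,"wx":0,"wy":0,"wz":-0.012,"gripper":1},
    {"tx":-76,"ty":-25,"tz":120,"wx":0,"wy":0,"wz":-0.012,"gripper":1},
    {"tx":-76,"ty":-25,"tz":120,"wx":0,"wy":0,"wz":-0.012,"gripper":1},
  ],
)

```text
time: 4.57
position: [0.5143, -0.1932, 0.1465]
tool_rot: [-1.866, -2.52, 0.008]
ft_force: [-0.4, 1.1, 0.3]
grip_width: 1.0
grip_force: 0.0
```

```bash
python3 -c "
from h import *
st();plan([.518,-.1902,.0595],17.3,1)"
```

```text
4.57 [ 0.5143 -0.1932  0.1465] [-0.44  1.07  0.34] 1.0 0.0 tooly [ 0.956  0.292 -0.008]
[ 1.6  5.1 87. ] [-0.0077 -0.0017 -0.0057]
```

jog_arm(
  increments=[
    {"tx":2,"ty":5,"tz":20,"wx":0,"wy":0,"wz":-0.006,"gripper":1},
    {"tx":2,"ty":5,"tz":40,"wx":0,"wy":0,"wz":-0.006,"gripper":1},
    {"tx":2,"ty":5,"tz":55,"wx":0,"wy":0,"wz":-0.006,"gripper":1},
    {"tx":2,"ty":5,"tz":70,"wx":0,"wy":0,"wz":-0.006,"gripper":1},
    {"tx":2,"ty":5,"tz":70,"wx":0,"wy":0,"wz":-0.006,"gripper":1},
  ],
)

```text
time: 4.98
position: [0.5215, -0.1856, 0.0791]
tool_rot: [-1.852, -2.534, 0.001]
ft_force: [-1.5, 0.4, 0.4]
grip_width: 1.004
grip_force: 0.0
```

```bash
python3 -c "
from h import *
vision.get_image('wrist');vision.get_image('wrist')
st();plan([.518,-.1902,.0595],17.3,1)"
```

```text
5.08 [ 0.523  -0.1869  0.0815] [ 0.05  0.2  -0.33] 0.998 0.0 tooly [0.953 0.303 0.001]
[-1.7 -5.8 22. ] [ 0.0008 -0.0002  0.0059]
```

jog_arm(
  increments=[
    {"tx":-2,"ty":-6,"tz":5,"wx":0,"wy":0,"wz":0.006,"gripper":1},
    {"tx":-2,"ty":-6,"tz":14,"wx":0,"wy":0,"wz":0.006,"gripper":1},
    {"tx":-2,"ty":-6,"tz":22,"wx":0,"wy":0,"wz":0.006,"gripper":1},
    {"tx":-2,"ty":-6,"tz":22,"wx":0,"wy":0,"wz":0.006,"gripper":1},
    {"tx":-2,"ty":-6,"tz":22,"wx":0,"wy":0,"wz":0.006,"gripper":1},
  ],
)

```text
time: 5.5
position: [0.5165, -0.1917, 0.058]
tool_rot: [-1.864, -2.527, 0.001]
ft_force: [0.3, 0.6, -0.0]
grip_width: 1.003
grip_force: 0.0
```

```bash
python3 -c "
from h import *
vision.get_image('wrist')
st();plan([.518,-.1902,.0595],17.3,1)"
```

```text
5.55 [ 0.5168 -0.1918  0.0584] [-0.66 -0.28  0.74] 0.995 0.0 tooly [ 0.955  0.295 -0.   ]
[ 1.1  1.6 -1.1] [-0.0003 -0.0002 -0.002 ]
```

Raise 1 mm, centre, then close at 60 N.

jog_arm(
  increments=[
    {"tx":1,"ty":1.5,"tz":-1,"wx":0,"wy":0,"wz":-0.002,"gripper":0.5},
    {"tx":1,"ty":1.5,"tz":-1,"wx":0,"wy":0,"wz":-0.002,"gripper":0.3},
    {"tx":1,"ty":1.5,"tz":-1,"wx":0,"wy":0,"wz":-0.002,"gripper":0},
    {"tx":1,"ty":1.5,"tz":-1,"wx":0,"wy":0,"wz":-0.002,"gripper":0},
    {"tx":1,"ty":1.5,"tz":-1,"wx":0,"wy":0,"wz":-0.002,"gripper":0},
  ],
  grip_force=60,
)

```text
time: 5.97
position: [0.5182, -0.1904, 0.0597]
tool_rot: [1.862, 2.53, 0.0]
ft_force: [0.1, 0.1, 0.2]
grip_width: 0.704
grip_force: 0.0
```

jog_arm(
  increments=[
    {"tx":0,"ty":0,"tz":0,"wx":0,"wy":0,"wz":0,"gripper":0},
    {"tx":0,"ty":0,"tz":0,"wx":0,"wy":0,"wz":0,"gripper":0},
    {"tx":0,"ty":0,"tz":0,"wx":0,"wy":0,"wz":0,"gripper":0},
    {"tx":0,"ty":0,"tz":0,"wx":0,"wy":0,"wz":0,"gripper":0},
    {"tx":0,"ty":0,"tz":0,"wx":0,"wy":0,"wz":0,"gripper":0},
  ],
)

```text
time: 6.38
position: [0.5181, -0.1904, 0.0595]
tool_rot: [-1.862, -2.53, -0.0]
ft_force: [-0.3, 0.2, -0.2]
grip_width: 0.328
grip_force: 0.0
```

```bash
python3 -c "
from h import *
st()"
```

```text
6.38 [ 0.5181 -0.1904  0.0595] [-0.34  0.23 -0.2 ] 0.328 0.0 tooly [0.955 0.297 0.   ]
```

jog_arm(
  increments=[
    {"tx":0,"ty":0,"tz":0,"wx":0,"wy":0,"wz":0,"gripper":0},
    {"tx":0,"ty":0,"tz":0,"wx":0,"wy":0,"wz":0,"gripper":0},
    {"tx":0,"ty":0,"tz":0,"wx":0,"wy":0,"wz":0,"gripper":0},
    {"tx":0,"ty":0,"tz":0,"wx":0,"wy":0,"wz":0,"gripper":0},
    {"tx":0,"ty":0,"tz":0,"wx":0,"wy":0,"wz":0,"gripper":0},
  ],
)

```text
time: 6.8
position: [0.5179, -0.1904, 0.0595]
tool_rot: [-1.862, -2.53, 0.0]
ft_force: [-0.7, -0.1, 0.2]
grip_width: 0.224
grip_force: 60.0
```

jog_arm(
  increments=[
    {"tx":0,"ty":0,"tz":0,"wx":0,"wy":0,"wz":0,"gripper":0},
    {"tx":0,"ty":0,"tz":-2,"wx":0,"wy":0,"wz":0,"gripper":0},
    {"tx":0,"ty":0,"tz":-6,"wx":0,"wy":0,"wz":0,"gripper":0},
    {"tx":0,"ty":0,"tz":-10,"wx":0,"wy":0,"wz":0,"gripper":0},
    {"tx":0,"ty":0,"tz":-10,"wx":0,"wy":0,"wz":0,"gripper":0},
  ],
)

```text
time: 7.22
position: [0.5188, -0.1906, 0.0705]
tool_rot: [1.861, 2.529, 0.001]
ft_force: [0.3, -0.6, -0.9]
grip_width: 0.227
grip_force: 60.0
```

```bash
python3 -c "
from h import *
vision.get_image('side')
st()"
```

```text
7.27 [ 0.5186 -0.1905  0.0702] [-0.3   0.28 -1.53] 0.226 60.0 tooly [0.955 0.297 0.001]
```

jog_arm(
  increments=[
    {"tx":0,"ty":0,"tz":-25,"wx":0,"wy":0,"wz":0,"gripper":0},
    {"tx":0,"ty":0,"tz":-60,"wx":0,"wy":0,"wz":0,"gripper":0},
    {"tx":0,"ty":0,"tz":-95,"wx":0,"wy":0,"wz":0,"gripper":0},
    {"tx":0,"ty":0,"tz":-125,"wx":0,"wy":0,"wz":0,"gripper":0},
    {"tx":0,"ty":0,"tz":-125,"wx":0,"wy":0,"wz":0,"gripper":0},
  ],
)

```text
time: 7.68
position: [0.5217, -0.192, 0.2011]
tool_rot: [1.857, 2.522, 0.009]
ft_force: [1.4, -0.1, -2.1]
grip_width: 0.224
grip_force: 60.0
```

```bash
python3 -c "
from h import *
st();plan([.5622,.1466,.18],9.1,2)"
```

```text
7.68 [ 0.5217 -0.192   0.2011] [ 1.36 -0.07 -2.12] 0.224 60.0 tooly [0.955 0.297 0.01 ]
[155.7  69.6  10.5] [0.0052 0.0019 0.0714]
[160.2  58.3  10.5] [0.0052 0.0019 0.0714]
```

jog_arm(
  increments=[
    {"tx":38,"ty":17,"tz":0,"wx":0,"wy":0,"wz":0.03,"gripper":0},
    {"tx":75,"ty":34,"tz":0,"wx":0,"wy":0,"wz":0.071,"gripper":0},
    {"tx":112,"ty":51,"tz":0,"wx":0,"wy":0,"wz":0.071,"gripper":0},
    {"tx":144,"ty":66,"tz":0,"wx":0,"wy":0,"wz":0.071,"gripper":0},
    {"tx":154,"ty":71,"tz":0,"wx":0,"wy":0,"wz":0.071,"gripper":0},
  ],
)

```text
time: 8.1
position: [0.5401, -0.0143, 0.1936]
tool_rot: [-1.938, -2.469, -0.004]
ft_force: [0.4, 0.3, -1.4]
grip_width: 0.228
grip_force: 60.0
```

jog_arm(
  increments=[
    {"tx":36,"ty":14,"tz":0,"wx":0,"wy":0,"wz":0.03,"gripper":0},
    {"tx":75,"ty":28,"tz":0,"wx":0,"wy":0,"wz":0.071,"gripper":0},
    {"tx":114,"ty":43,"tz":5,"wx":0,"wy":0,"wz":0.071,"gripper":0},
    {"tx":145,"ty":55,"tz":10,"wx":0,"wy":0,"wz":0.071,"gripper":0},
    {"tx":159,"ty":60,"tz":15,"wx":0,"wy":0,"wz":0.071,"gripper":0},
  ],
)

```text
time: 8.52
position: [0.5613, 0.1531, 0.1783]
tool_rot: [-2.027, -2.398, -0.002]
ft_force: [-0.4, 1.0, -2.3]
grip_width: 0.224
grip_force: 60.0
```

```bash
python3 - <<'E'
from h import *
for _ in range(3): vision.get_image('side')
st(); plan([.5622,.1466,.18],9.1,1); im=look('wrist','w4.png'); s=ctrl.get_state()
print('tip proj',proj(im,[np.array(s['position'])-[0,0,.0455]]),'slot proj', proj(im,[(.5651,.1486,.099)]))
E
```

```text
8.67 [0.5612 0.1471 0.1781] [-0.18 -1.38 -1.41] 0.23 60.0 tooly [ 0.987  0.162 -0.002]
[-0.6  0.9 -1.9] [-0.0024  0.0014  0.0042]
tip proj [[255.2144672  222.16035445]] slot proj [[260.25609798 201.47801261]]
```

View pics/w4.png

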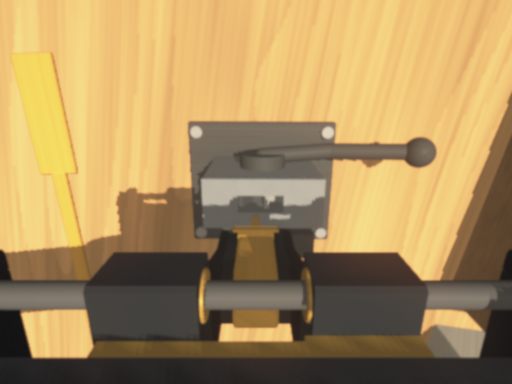

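The picture shows the blade's tip at about (255,216) just below the slot, which spans about (238..290, 197..212). That fits the predictions, so I'll read the slot's edges numerically.

```bash
python3 - <<'E'
from h import *
g=cv2.cvtColor(cv2.imread('pics/w4.png'),cv2.COLOR_BGR2GRAY)
print('    ',*range(228,300,2))
for r in range(186,236): print(r,*g[r,228:300:2])
E
```

```text
228 230 232 234 236 238 240 242 244 246 248 250 252 254 256 258 260 262 264 266 268 270 272 274 276 278 280 282 284 286 288 290 292 294 296 298
186 184 184 185 184 185 185 186 186 186 186 186 185 185 186 186 185 185 185 184 184 183 184 184 184 185 185 185 186 186 186 185 184 184 184 185 186
187 184 185 185 185 184 185 186 186 187 186 186 185 186 186 186 186 185 184 184 183 183 183 184 184 185 185 186 186 186 185 184 184 184 184 185 185
188 184 185 185 184 185 186 186 186 187 186 186 185 186 186 186 187 185 185 183 183 183 183 184 185 185 185 186 186 185 185 185 184 184 184 185 185
189 184 185 185 185 184 185 185 186 186 187 187 185 186 186 186 186 186 185 183 183 183 184 185 185 186 185 185 186 185 185 185 184 184 184 185 185
190 184 185 185 185 185 185 185 186 187 187 187 186 186 186 186 186 185 184 183 183 183 184 185 185 185 185 185 185 185 185 185 184 184 184 184 185
191 184 185 185 185 185 185 186 186 187 187 187 187 186 186 186 186 185 184 183 183 184 185 185 185 185 185 185 185 185 185 185 185 185 184 184 185
192 185 185 184 185 185 185 185 187 187 187 187 186 186 186 186 186 
[... 4852 characters left out ...]
3 112 111 109 87 49 43 42 44 48 53 56 58 58 58
231 53 61 81 108 111 117 117 117 117 116 116 116 117 117 117 117 119 119 118 117 117 117 116 109 106 86 47 42 39 40 42 48 55 55 57 57
232 44 52 68 87 94 115 119 118 118 117 118 117 118 119 118 117 120 121 119 118 118 118 116 95 86 73 45 41 38 39 40 46 53 55 56 56
233 40 43 50 60 72 112 120 121 119 119 117 116 119 119 118 119 120 120 119 118 119 118 115 79 60 53 42 39 38 39 39 44 54 56 57 57
234 38 41 42 43 59 118 132 131 131 124 117 116 118 118 118 117 119 120 118 117 118 118 114 72 45 44 42 40 39 39 38 44 55 58 58 59
235 36 39 39 40 61 131 146 143 141 129 114 113 114 114 114 114 116 116 115 114 114 115 113 70 41 41 41 40 38 39 39 42 57 59 60 62
```

```bash
python3 - <<'E'
from h import *
im=vision.get_image('wrist'); s=ctrl.get_state(); p=np.array(s['position']); st()
Y=R.from_rotvec(s['tool_rot']).as_matrix(); ax,ay=Y[:,1],Y[:,0]
print('slot c',ray(im,260.3,203.9,.099))
t=p-[0,0,.0455]
print('tip far edge',proj(im,[t+.005*ay-.0025*ax,t+.005*ay+.0025*ax]))
for r in (195.7,212): print(ray(im,260.3,r,.099))
E
```

```text
8.77 [0.5622 0.144  0.1793] [-0.53 -0.37 -1.59] 0.227 60.0 tooly [ 0.988  0.157 -0.001]
slot c [0.56614039 0.14422813 0.099     ]
tip far edge [[251.57686839 213.76141312]
 [258.90186286 213.7766281 ]]
[0.56502185 0.15095899 0.099     ]
[0.56726352 0.13746972 0.099     ]
```

```bash
cat >> h.py <<'E'
def slot():
    im=vision.get_image('wrist'); s=ctrl.get_state(); g=cv2.GaussianBlur(cv2.cvtColor(im['color'],cv2.COLOR_BGR2GRAY),(3,3),0).astype(float)
    a=g[188:203,242:258].mean(1); b=g[206:222,240:280].mean(1); c=g[207:211,228:300].mean(0)
    t=188.5+np.argmin(np.diff(a)); bo=206.5+np.argmax(np.diff(b)); l=228.5+np.argmin(np.diff(c[:20])); r=268.5+np.argmax(np.diff(c[40:64]))
    q=ray(im,(l+r)/2,(t+bo)/2,.099); p=np.array(s['position']); M=R.from_rotvec(s['tool_rot']).as_matrix()
    print([l,r,t,bo],'slot',q.round(4),'tcp',p.round(4),'slot-tcp in housing xy mm',((q-p)@M[:,[1,0]]*1000).round(1))
E
python3 -c "
from h import *
for _ in range(4): slot()"
```

```text
[np.float64(233.5), np.float64(282.5), np.float64(193.5), np.float64(213.5)] slot [0.5648 0.1431 0.099 ] tcp [0.5623 0.1437 0.1796] slot-tcp in housing xy mm [ 2.3 -0.9]
[np.float64(232.5), np.float64(280.5), np.float64(194.5), np.float64(214.5)] slot [0.564  0.1417 0.099 ] tcp [0.5624 0.1438 0.1798] slot-tcp in housing xy mm [ 1.2 -2.3]
[np.float64(232.5), np.float64(280.5), np.float64(194.5), np.float64(214.5)] slot [0.5641 0.1418 0.099 ] tcp [0.5625 0.1441 0.18  ] slot-tcp in housing xy mm [ 1.2 -2.5]
[np.float64(236.5), np.float64(281.5), np.float64(194.5), np.float64(214.5)] slot [0.5661 0.1424 0.099 ] tcp [0.5624 0.1445 0.18  ] slot-tcp in housing xy mm [ 3.2 -2.7]
```

```bash
python3 - <<'E'
from h import *
for _ in range(6): vision.get_image('wrist')
im=vision.get_image('wrist'); cv2.imwrite('pics/w5.png',im['color']); st(); s=ctrl.get_state()
g=cv2.cvtColor(im['color'],cv2.COLOR_BGR2GRAY)
print('rows from190, cols240-258',g[190:218,240:258].mean(1).round().astype(int)); print('cols from 228, rows 207-210',g[207:211,228:296].mean(0).round().astype(int))
print('rows 206-224, cols 253-257',g[206:226,253:258].mean(1).round().astype(int),'cols 246-265 rows 217-222',g[217:223,246:266].mean(0).round(1))
p=np.array(s['position'])-[0,0,.0455]; M=R.from_rotvec(s['tool_rot']).as_matrix()
print('tip far edge',proj(im,[p+.005*M[:,0]-.0025*M[:,1],p+.005*M[:,0]+.0025*M[:,1]]))
np.save('E.npy',im['extrinsics'])
E
```

```text
9.32 [0.5621 0.1462 0.1797] [ 0.21 -1.17 -1.84] 0.227 60.0 tooly [0.987 0.159 0.   ]
rows from190, cols240-258 [187 186 182 170 148 123 107  99  98  96  92  89  87  84  81  80  79  79
  80  84  91  95  96  97  97  97  96  96]
cols from 228, rows 207-210 [ 98  97  97  97  97  96  96  96  92  87  84  84  83  84  84  84  84  84
  84  84  83  83  84  84  84  84  84  83  83  83  83  83  83  84  84  84
  84  84  84  84  84  84  84  84  84  84  84  84  84  84  84  84  85  88
  94  98 100 100 100  99  98  98  98  98  98  98  98  99]
rows 206-224, cols 253-257 [80 79 80 83 91 95 96 96 96 96 95 95 94 95 94 94 94 94 94 93] cols 246-265 rows 217-222 [97.2 96.7 96.7 96.2 96.5 96.  94.5 94.  94.3 94.7 94.7 94.7 94.  94.3
 95.7 95.5 95.5 95.5 95.8 97.8]
tip far edge [[251.12427238 212.02179321]
 [258.44163283 212.0198566 ]]
```

```bash
python3 - <<'E'
from h import *
for _ in range(2): im=vision.get_image('wrist')
st(); E=np.load('E.npy'); im['extrinsics']=E; h=np.radians(9.1); A=np.array([[np.cos(h),np.sin(h),0],[-np.sin(h),np.cos(h),0]])
p=np.array([.5621,.1462,.1797])
for u,v in((259,194.2),(259,209.5),(259,201.9),(236.5,202),(281.5,202)): q=ray(im,u,v,.099); print(q.round(4),(A@(q-p)*1000).round(1))
E
```

```text
9.42 [0.5621 0.1463 0.1796] [ 0.15  0.24 -1.45] 0.228 60.0 tooly [0.987 0.159 0.   ]
[0.5643 0.153  0.099 ] [3.3 6.3]
[0.5664 0.1403 0.099 ] [ 3.3 -6.5]
[0.5654 0.1467 0.099 ] [ 3.3 -0.1]
[0.5478 0.1437 0.099 ] [-14.5  -0.2]
[0.583  0.1494 0.099 ] [21.1 -0.1]
```

The settled view puts the slot centre +3.3 mm (x) and -0.1 mm (y) from the blade, so the blade is at housing x -5.3, right in the gap. Now insert.

jog_arm(
  increments=[
    {"tx":0,"ty":0,"tz":5,"wx":0,"wy":0,"wz":0,"gripper":0},
    {"tx":0,"ty":0,"tz":12,"wx":0,"wy":0,"wz":0,"gripper":0},
    {"tx":0,"ty":0,"tz":20,"wx":0,"wy":0,"wz":0,"gripper":0},
    {"tx":0,"ty":0,"tz":25,"wx":0,"wy":0,"wz":0,"gripper":0},
    {"tx":0,"ty":0,"tz":27,"wx":0,"wy":0,"wz":0,"gripper":0},
  ],
)

```text
time: 9.83
position: [0.5611, 0.146, 0.1508]
tool_rot: [-2.036, -2.391, 0.004]
ft_force: [-0.9, 0.1, -1.2]
grip_width: 0.228
grip_force: 60.0
```

jog_arm(
  increments=[
    {"tx":0,"ty":0,"tz":2,"wx":0,"wy":0,"wz":0,"gripper":0},
    {"tx":0,"ty":0,"tz":4,"wx":0,"wy":0,"wz":0,"gripper":0},
    {"tx":0,"ty":0,"tz":6,"wx":0,"wy":0,"wz":0,"gripper":0},
    {"tx":0,"ty":0,"tz":8,"wx":0,"wy":0,"wz":0,"gripper":0},
    {"tx":0,"ty":0,"tz":10,"wx":0,"wy":0,"wz":0,"gripper":0},
  ],
)

```text
time: 10.25
position: [0.5623, 0.1466, 0.1428]
tool_rot: [-2.037, -2.392, -0.002]
ft_force: [0.6, 0.5, -0.6]
grip_width: 0.224
grip_force: 60.0
```

jog_arm(
  increments=[
    {"tx":0,"ty":0,"tz":1.5,"wx":0,"wy":0,"wz":0,"gripper":0},
    {"tx":0,"ty":0,"tz":3,"wx":0,"wy":0,"wz":0,"gripper":0},
    {"tx":0,"ty":0,"tz":5,"wx":0,"wy":0,"wz":0,"gripper":0},
    {"tx":0,"ty":0,"tz":6.5,"wx":0,"wy":0,"wz":0,"gripper":0},
    {"tx":0,"ty":0,"tz":8,"wx":0,"wy":0,"wz":0,"gripper":0},
  ],
)

```text
time: 10.67
position: [0.562, 0.1466, 0.1345]
tool_rot: [-2.036, -2.392, -0.001]
ft_force: [-0.6, 1.9, -1.0]
grip_width: 0.226
grip_force: 60.0
```

jog_arm(
  increments=[
    {"tx":0,"ty":0,"tz":1.5,"wx":0,"wy":0,"wz":0,"gripper":0},
    {"tx":0,"ty":0,"tz":3,"wx":0,"wy":0,"wz":0,"gripper":0},
    {"tx":0,"ty":0,"tz":4.5,"wx":0,"wy":0,"wz":0,"gripper":0},
    {"tx":0,"ty":0,"tz":6,"wx":0,"wy":0,"wz":0,"gripper":0},
    {"tx":0,"ty":0,"tz":7,"wx":0,"wy":0,"wz":0,"gripper":0},
  ],
)

```text
time: 11.08
position: [0.562, 0.1466, 0.1275]
tool_rot: [-2.036, -2.392, -0.001]
ft_force: [-0.6, 2.4, -0.1]
grip_width: 0.224
grip_force: 60.0
```

The blade is in, with a light rub on one slot side (2 N). I'll shift 1 mm in +y and push.

jog_arm(
  increments=[
    {"tx":0.5,"ty":1,"tz":0,"wx":0,"wy":0,"wz":0,"gripper":0},
    {"tx":1,"ty":2,"tz":0,"wx":0,"wy":0,"wz":0,"gripper":0},
    {"tx":1,"ty":3,"tz":0,"wx":0,"wy":0,"wz":0,"gripper":0},
    {"tx":1,"ty":4,"tz":0,"wx":0,"wy":0,"wz":0,"gripper":0},
    {"tx":1,"ty":5,"tz":0,"wx":0,"wy":0,"wz":0,"gripper":0},
  ],
)

```text
time: 11.5
position: [0.5649, 0.1472, 0.1272]
tool_rot: [-2.035, -2.389, 0.007]
ft_force: [-8.1, -1.2, 4.2]
grip_width: 0.225
grip_force: 60.0
```

jog_arm(
  increments=[
    {"tx":0,"ty":1,"tz":0,"wx":0,"wy":0,"wz":0,"gripper":0},
    {"tx":0,"ty":2,"tz":0,"wx":0,"wy":0,"wz":0,"gripper":0},
    {"tx":0,"ty":3,"tz":0,"wx":0,"wy":0,"wz":0,"gripper":0},
    {"tx":0,"ty":4,"tz":0,"wx":0,"wy":0,"wz":0,"gripper":0},
    {"tx":0,"ty":5,"tz":0,"wx":0,"wy":0,"wz":0,"gripper":0},
  ],
)

```text
time: 11.92
position: [0.5687, 0.1478, 0.1269]
tool_rot: [-2.034, -2.388, 0.01]
ft_force: [-8.6, -0.7, 2.7]
grip_width: 0.222
grip_force: 60.0
```

jog_arm(
  increments=[
    {"tx":0,"ty":1,"tz":0,"wx":0,"wy":0,"wz":0,"gripper":0},
    {"tx":0,"ty":2,"tz":0,"wx":0,"wy":0,"wz":0,"gripper":0},
    {"tx":0,"ty":3,"tz":0,"wx":0,"wy":0,"wz":0,"gripper":0},
    {"tx":0,"ty":4,"tz":0,"wx":0,"wy":0,"wz":0,"gripper":0},
    {"tx":0,"ty":5,"tz":0,"wx":0,"wy":0,"wz":0,"gripper":0},
  ],
)

```text
time: 12.33
position: [0.573, 0.1485, 0.1262]
tool_rot: [-2.034, -2.387, 0.012]
ft_force: [-8.2, -1.3, 0.2]
grip_width: 0.225
grip_force: 60.0
```

jog_arm(
  increments=[
    {"tx":0,"ty":1,"tz":0,"wx":0,"wy":0,"wz":0,"gripper":0},
    {"tx":0,"ty":2,"tz":0,"wx":0,"wy":0,"wz":0,"gripper":0},
    {"tx":0,"ty":3,"tz":0,"wx":0,"wy":0,"wz":0,"gripper":0},
    {"tx":0,"ty":4,"tz":0,"wx":0,"wy":0,"wz":0,"gripper":0},
    {"tx":0,"ty":4.5,"tz":0,"wx":0,"wy":0,"wz":0,"gripper":0},
  ],
)

```text
time: 12.75
position: [0.5763, 0.149, 0.1252]
tool_rot: [-2.033, -2.386, 0.015]
ft_force: [-9.6, -1.3, -2.1]
grip_width: 0.226
grip_force: 60.0
```

jog_arm(
  increments=[
    {"tx":0,"ty":1,"tz":0,"wx":0,"wy":0,"wz":0,"gripper":0},
    {"tx":0,"ty":2,"tz":0,"wx":0,"wy":0,"wz":0,"gripper":0},
    {"tx":0,"ty":3,"tz":0,"wx":0,"wy":0,"wz":0,"gripper":0},
    {"tx":0,"ty":4,"tz":0,"wx":0,"wy":0,"wz":0,"gripper":0},
    {"tx":0,"ty":4,"tz":0,"wx":0,"wy":0,"wz":0,"gripper":0},
  ],
)

```text
time: 13.17
position: [0.5807, 0.1497, 0.1253]
tool_rot: [-2.033, -2.387, 0.014]
ft_force: [-8.0, -2.6, -1.0]
grip_width: 0.228
grip_force: 60.0
```

```bash
cat >> h.py <<'E'
def tip():
    s=ctrl.get_state(); M=R.from_rotvec(s['tool_rot']).as_matrix(); t=np.array(s['position'])+.0455*M[:,2]; h=np.radians(9.1); B=np.array([[np.cos(h),np.sin(h),0],[-np.sin(h),np.cos(h),0],[0,0,1]])
    print('t',round(s['time'],2),'tip housing mm',(B@(t-[.5674,.1470,0])*1000).round(1),'f',(B@np.array(s['ft_force'])).round(1),'z axis',M[:,2].round(3))
E
python3 -c "
from h import *
tip()"
```

```text
t 13.17 tip housing mm [13.   0.5 79.8] f [-8.4 -1.3 -1. ] z axis [-0.011 -0.003 -1.   ]
```

Tip x is 13 mm and the force is steady at 8 N, so stroke 1 is done. Back off, lift, and move behind the next tooth (x about -9).

jog_arm(
  increments=[
    {"tx":0,"ty":-3,"tz":0,"wx":0,"wy":0,"wz":0,"gripper":0},
    {"tx":0,"ty":-6,"tz":0,"wx":0,"wy":0,"wz":0,"gripper":0},
    {"tx":0,"ty":-9,"tz":0,"wx":0,"wy":0,"wz":0,"gripper":0},
    {"tx":0,"ty":-9,"tz":0,"wx":0,"wy":0,"wz":0,"gripper":0},
    {"tx":0,"ty":-9,"tz":0,"wx":0,"wy":0,"wz":0,"gripper":0},
  ],
)

```text
time: 13.58
position: [0.5769, 0.1495, 0.1281]
tool_rot: [2.036, 2.391, 0.002]
ft_force: [-0.5, 0.1, -1.0]
grip_width: 0.227
grip_force: 60.0
```

jog_arm(
  increments=[
    {"tx":0,"ty":0,"tz":-8,"wx":0,"wy":0,"wz":0,"gripper":0},
    {"tx":0,"ty":0,"tz":-16,"wx":0,"wy":0,"wz":0,"gripper":0},
    {"tx":0,"ty":0,"tz":-25,"wx":0,"wy":0,"wz":0,"gripper":0},
    {"tx":0,"ty":0,"tz":-25,"wx":0,"wy":0,"wz":0,"gripper":0},
    {"tx":0,"ty":0,"tz":-25,"wx":0,"wy":0,"wz":0,"gripper":0},
  ],
)

```text
time: 14.0
position: [0.5771, 0.1497, 0.1539]
tool_rot: [2.036, 2.391, 0.004]
ft_force: [0.5, 0.2, -1.8]
grip_width: 0.224
grip_force: 60.0
```

```bash
python3 -c "
from h import *
tip()"
```

```text
t 14.0 tip housing mm [ 10.1   1.2 108.4] f [ 0.5  0.1 -1.8] z axis [ 0.002  0.001 -1.   ]
```

jog_arm(
  increments=[
    {"tx":0,"ty":-6,"tz":0,"wx":0,"wy":0,"wz":0,"gripper":0},
    {"tx":0,"ty":-12,"tz":0,"wx":0,"wy":0,"wz":0,"gripper":0},
    {"tx":0,"ty":-18,"tz":0,"wx":0,"wy":0,"wz":0,"gripper":0},
    {"tx":0,"ty":-18,"tz":0,"wx":0,"wy":0,"wz":0,"gripper":0},
    {"tx":0,"ty":-18,"tz":0,"wx":0,"wy":0,"wz":0,"gripper":0},
  ],
)

```text
time: 14.42
position: [0.5579, 0.1467, 0.1525]
tool_rot: [-2.036, -2.392, -0.0]
ft_force: [0.7, 0.3, -1.2]
grip_width: 0.224
grip_force: 60.0
```

```bash
python3 - <<'E'
from h import *
for _ in range(5): vision.get_image('wrist')
tip(); im=look('wrist','w6.png')
g=cv2.cvtColor(im['color'],cv2.COLOR_BGR2GRAY)
for c in (-20,-10,0,10,16):
    h=np.radians(9.1); print(c,proj(im,[(.5674+c*1e-3*np.cos(h)-4e-3*np.sin(h),.147+c*1e-3*np.sin(h)+4e-3*np.cos(h),z) for z in (.099,.091)]).round(0).tolist())
print('    ',*range(220,300,2))
for r in range(176,212,2): print(r,*g[r,220:300:2])
E
```

```text
t 14.67 tip housing mm [ -8.7   1.1 107.1] f [-0.2 -0.8 -2.2] z axis [ 0. -0. -1.]
-20 [[239.0, 211.0], [239.0, 207.0]]
-10 [[253.0, 211.0], [253.0, 207.0]]
0 [[267.0, 211.0], [267.0, 207.0]]
10 [[281.0, 211.0], [280.0, 207.0]]
16 [[290.0, 211.0], [289.0, 207.0]]
     220 222 224 226 228 230 232 234 236 238 240 242 244 246 248 250 252 254 256 258 260 262 264 266 268 270 272 274 276 278 280 282 284 286 288 290 292 294 296 298
176 100 100 100 100 99 100 100 99 100 99 99 97 92 87 88 89 92 95 99 101 103 106 108 109 110 110 110 108 106 104 102 100 98 97 99 100 101 101 101 101
178 100 100 101 101 101 101 100 100 100 101 100 100 99 99 99 98 98 98 99 101 103 104 106 108 108 109 107 105 104 102 101 101 100 101 101 101 101 101 101 101
180 100 101 101 101 102 102 101 100 100 100 100 100 100 100 100 100 99 100 101 101 101 101 101 102 101 101 101 100 100 100 101 100 101 101 101 101 101 101 101 100
182 100 101 101 100 101 100 100 100 101 101 101 101 100 100 100 100 100 100 100 101 100 101 100 100 100 100 100 100 100 100 101 100 100 101 101 101 102 101 101 101
184 100 101 101 101 97 98 100 101 101 
[... 1498 characters left out ...]
103 107 108 119 136 137 139 140 102 101 106 107 124 175 186 187 186 186 186 186 186 187 186 187
204 185 185 186 185 186 185 185 162 118 107 98 99 100 101 105 102 99 99 99 99 99 99 99 102 98 97 98 98 110 170 185 185 184 184 184 185 187 187 187 187
206 184 185 185 186 186 186 182 139 99 97 98 97 97 97 97 97 97 100 101 102 103 99 100 101 101 101 101 102 112 143 149 149 148 149 150 175 186 187 187 186
208 167 172 183 184 185 185 180 126 98 97 99 94 95 94 94 93 96 101 103 104 106 100 102 105 104 104 106 107 105 103 99 99 99 99 101 147 171 183 186 185
210 106 117 134 135 148 167 164 120 97 96 98 95 94 93 94 94 95 100 103 104 106 100 102 107 105 105 107 107 103 99 94 94 94 95 94 102 111 131 136 137
```

jog_arm(
  increments=[
    {"tx":0,"ty":0,"tz":3,"wx":0,"wy":0,"wz":0,"gripper":0},
    {"tx":0,"ty":0,"tz":7,"wx":0,"wy":0,"wz":0,"gripper":0},
    {"tx":0,"ty":0,"tz":10,"wx":0,"wy":0,"wz":0,"gripper":0},
    {"tx":0,"ty":0,"tz":13,"wx":0,"wy":0,"wz":0,"gripper":0},
    {"tx":0,"ty":0,"tz":15,"wx":0,"wy":0,"wz":0,"gripper":0},
  ],
)

```text
time: 15.13
position: [0.5582, 0.1466, 0.1369]
tool_rot: [-2.037, -2.392, 0.001]
ft_force: [0.1, 0.2, -2.8]
grip_width: 0.229
grip_force: 60.0
```

jog_arm(
  increments=[
    {"tx":0,"ty":0,"tz":1.5,"wx":0,"wy":0,"wz":0,"gripper":0},
    {"tx":0,"ty":0,"tz":3,"wx":0,"wy":0,"wz":0,"gripper":0},
    {"tx":0,"ty":0,"tz":4.5,"wx":0,"wy":0,"wz":0,"gripper":0},
    {"tx":0,"ty":0,"tz":5,"wx":0,"wy":0,"wz":0,"gripper":0},
    {"tx":0,"ty":0,"tz":5,"wx":0,"wy":0,"wz":0,"gripper":0},
  ],
)

```text
time: 15.55
position: [0.5584, 0.1466, 0.1325]
tool_rot: [-2.037, -2.392, 0.0]
ft_force: [0.2, -0.5, -0.8]
grip_width: 0.226
grip_force: 60.0
```

jog_arm(
  increments=[
    {"tx":0,"ty":0,"tz":1.5,"wx":0,"wy":0,"wz":0,"gripper":0},
    {"tx":0,"ty":0,"tz":3,"wx":0,"wy":0,"wz":0,"gripper":0},
    {"tx":0,"ty":0,"tz":4,"wx":0,"wy":0,"wz":0,"gripper":0},
    {"tx":0,"ty":1,"tz":4.5,"wx":0,"wy":0,"wz":0,"gripper":0},
    {"tx":0,"ty":2,"tz":4.5,"wx":0,"wy":0,"wz":0,"gripper":0},
  ],
)

```text
time: 15.97
position: [0.5604, 0.147, 0.1279]
tool_rot: [-2.037, -2.392, 0.0]
ft_force: [-0.8, -0.6, -1.1]
grip_width: 0.222
grip_force: 60.0
```

jog_arm(
  increments=[
    {"tx":0,"ty":1,"tz":0,"wx":0,"wy":0,"wz":0,"gripper":0},
    {"tx":0,"ty":2,"tz":0,"wx":0,"wy":0,"wz":0,"gripper":0},
    {"tx":0,"ty":3,"tz":0,"wx":0,"wy":0,"wz":0,"gripper":0},
    {"tx":0,"ty":4,"tz":0,"wx":0,"wy":0,"wz":0,"gripper":0},
    {"tx":0,"ty":5,"tz":0,"wx":0,"wy":0,"wz":0,"gripper":0},
  ],
)

```text
time: 16.38
position: [0.5628, 0.1474, 0.1276]
tool_rot: [-2.034, -2.389, 0.007]
ft_force: [-7.7, -1.5, 3.5]
grip_width: 0.223
grip_force: 60.0
```

jog_arm(
  increments=[
    {"tx":0,"ty":1,"tz":0,"wx":0,"wy":0,"wz":0,"gripper":0},
    {"tx":0,"ty":2,"tz":0,"wx":0,"wy":0,"wz":0,"gripper":0},
    {"tx":0,"ty":3,"tz":0,"wx":0,"wy":0,"wz":0,"gripper":0},
    {"tx":0,"ty":4,"tz":0,"wx":0,"wy":0,"wz":0,"gripper":0},
    {"tx":0,"ty":5,"tz":0,"wx":0,"wy":0,"wz":0,"gripper":0},
  ],
)

```text
time: 16.8
position: [0.5672, 0.1481, 0.1275]
tool_rot: [-2.033, -2.388, 0.009]
ft_force: [-8.5, -1.7, 2.3]
grip_width: 0.225
grip_force: 60.0
```

```bash
python3 -c "
from h import *
tip()"
```

```text
t 16.8 tip housing mm [-0.3  1.2 82. ] f [-8.7 -0.4  2.3] z axis [-0.007 -0.001 -1.   ]
```

jog_arm(
  increments=[
    {"tx":0,"ty":1,"tz":0,"wx":0,"wy":0,"wz":0,"gripper":0},
    {"tx":0,"ty":2,"tz":0,"wx":0,"wy":0,"wz":0,"gripper":0},
    {"tx":0,"ty":3,"tz":0,"wx":0,"wy":0,"wz":0,"gripper":0},
    {"tx":0,"ty":4,"tz":0,"wx":0,"wy":0,"wz":0,"gripper":0},
    {"tx":0,"ty":5,"tz":0,"wx":0,"wy":0,"wz":0,"gripper":0},
  ],
)

```text
time: 17.22
position: [0.5717, 0.1489, 0.1269]
tool_rot: [-2.033, -2.388, 0.01]
ft_force: [-7.8, -2.2, 0.4]
grip_width: 0.223
grip_force: 60.0
```

jog_arm(
  increments=[
    {"tx":0,"ty":1,"tz":0,"wx":0,"wy":0,"wz":0,"gripper":0},
    {"tx":0,"ty":2,"tz":0,"wx":0,"wy":0,"wz":0,"gripper":0},
    {"tx":0,"ty":3,"tz":0,"wx":0,"wy":0,"wz":0,"gripper":0},
    {"tx":0,"ty":4,"tz":0,"wx":0,"wy":0,"wz":0,"gripper":0},
    {"tx":0,"ty":5,"tz":0,"wx":0,"wy":0,"wz":0,"gripper":0},
  ],
)

```text
time: 17.63
position: [0.5755, 0.1495, 0.1259]
tool_rot: [-2.032, -2.387, 0.013]
ft_force: [-9.1, -1.2, -2.2]
grip_width: 0.227
grip_force: 60.0
```

```bash
python3 -c "
from h import *
tip()"
```

```text
t 17.63 tip housing mm [ 7.9  1.2 80.4] f [-9.2  0.2 -2.2] z axis [-0.011 -0.002 -1.   ]
```

jog_arm(
  increments=[
    {"tx":0,"ty":1,"tz":0,"wx":0,"wy":0,"wz":0,"gripper":0},
    {"tx":0,"ty":2,"tz":0,"wx":0,"wy":0,"wz":0,"gripper":0},
    {"tx":0,"ty":3,"tz":0,"wx":0,"wy":0,"wz":0,"gripper":0},
    {"tx":0,"ty":4,"tz":0,"wx":0,"wy":0,"wz":0,"gripper":0},
    {"tx":0,"ty":4,"tz":0,"wx":0,"wy":0,"wz":0,"gripper":0},
  ],
)

```text
time: 18.05
position: [0.5797, 0.1501, 0.1259]
tool_rot: [-2.032, -2.387, 0.013]
ft_force: [-7.8, -1.6, -1.5]
grip_width: 0.231
grip_force: 60.0
```

jog_arm(
  increments=[
    {"tx":0,"ty":-3,"tz":0,"wx":0,"wy":0,"wz":0,"gripper":0},
    {"tx":0,"ty":-6,"tz":0,"wx":0,"wy":0,"wz":0,"gripper":0},
    {"tx":0,"ty":-9,"tz":0,"wx":0,"wy":0,"wz":0,"gripper":0},
    {"tx":0,"ty":-9,"tz":0,"wx":0,"wy":0,"wz":0,"gripper":0},
    {"tx":0,"ty":-9,"tz":0,"wx":0,"wy":0,"wz":0,"gripper":0},
  ],
)

```text
time: 18.47
position: [0.5758, 0.1495, 0.1286]
tool_rot: [2.036, 2.391, 0.002]
ft_force: [0.1, 0.8, -1.0]
grip_width: 0.222
grip_force: 60.0
```

jog_arm(
  increments=[
    {"tx":0,"ty":0,"tz":-8,"wx":0,"wy":0,"wz":0,"gripper":0},
    {"tx":0,"ty":0,"tz":-16,"wx":0,"wy":0,"wz":0,"gripper":0},
    {"tx":0,"ty":0,"tz":-25,"wx":0,"wy":0,"wz":0,"gripper":0},
    {"tx":0,"ty":0,"tz":-25,"wx":0,"wy":0,"wz":0,"gripper":0},
    {"tx":0,"ty":0,"tz":-25,"wx":0,"wy":0,"wz":0,"gripper":0},
  ],
)

```text
time: 18.88
position: [0.5761, 0.1496, 0.1544]
tool_rot: [2.036, 2.391, 0.004]
ft_force: [-0.7, -0.2, -2.5]
grip_width: 0.227
grip_force: 60.0
```

jog_arm(
  increments=[
    {"tx":0,"ty":-6,"tz":0,"wx":0,"wy":0,"wz":0,"gripper":0},
    {"tx":0,"ty":-12,"tz":0,"wx":0,"wy":0,"wz":0,"gripper":0},
    {"tx":0,"ty":-17,"tz":0,"wx":0,"wy":0,"wz":0,"gripper":0},
    {"tx":0,"ty":-17,"tz":0,"wx":0,"wy":0,"wz":0,"gripper":0},
    {"tx":0,"ty":-17,"tz":0,"wx":0,"wy":0,"wz":0,"gripper":0},
  ],
)

```text
time: 19.3
position: [0.5579, 0.1467, 0.153]
tool_rot: [-2.036, -2.392, -0.0]
ft_force: [-0.2, 0.8, -1.9]
grip_width: 0.226
grip_force: 60.0
```

```bash
python3 - <<'E'
from h import *
for _ in range(2): vision.get_image('side')
tip(); im=look('top','t2.png'); c=im['color']; cv2.imwrite('pics/z4.png',cv2.resize(c[140:225,172:236],None,fx=6,fy=6,interpolation=cv2.INTER_CUBIC))
print([(d['bbox'],d['conf']) for d in vision.spot_in('top','nose')+vision.spot_in('top','crank')])
h=np.radians(9.1)
for a in (60,50,40,36,30,20):
    r=np.radians(a); x,y=-.034*np.sin(r),-.036; print(a,proj(im,[(.5674+x*np.cos(h)-y*np.sin(h),.147+x*np.sin(h)+y*np.cos(h),.055+.034*np.cos(r))]))
E
```

```text
t 19.4 tip housing mm [ -8.9   1.2 107.6] f [ 0.7  0.3 -2.2] z axis [ 0.  0. -1.]
[([297.0, 196.7, 321.8, 222.6], 0.23)]
60 [[210.70888817 197.03461328]]
50 [[210.43319679 195.67647273]]
40 [[210.14063455 194.09586471]]
36 [[210.02095155 193.41214128]]
30 [[209.8404953  192.34211235]]
20 [[209.54243894 190.47101574]]
```

Same insertion again.

jog_arm(
  increments=[
    {"tx":0,"ty":0,"tz":3,"wx":0,"wy":0,"wz":0,"gripper":0},
    {"tx":0,"ty":0,"tz":7,"wx":0,"wy":0,"wz":0,"gripper":0},
    {"tx":0,"ty":0,"tz":10,"wx":0,"wy":0,"wz":0,"gripper":0},
    {"tx":0,"ty":0,"tz":13,"wx":0,"wy":0,"wz":0,"gripper":0},
    {"tx":0,"ty":0,"tz":15,"wx":0,"wy":0,"wz":0,"gripper":0},
  ],
)

```text
time: 19.97
position: [0.5582, 0.1466, 0.1373]
tool_rot: [-2.037, -2.392, 0.001]
ft_force: [0.3, -0.2, -1.6]
grip_width: 0.232
grip_force: 60.0
```

jog_arm(
  increments=[
    {"tx":0,"ty":0,"tz":1.5,"wx":0,"wy":0,"wz":0,"gripper":0},
    {"tx":0,"ty":0,"tz":3,"wx":0,"wy":0,"wz":0,"gripper":0},
    {"tx":0,"ty":0,"tz":4.5,"wx":0,"wy":0,"wz":0,"gripper":0},
    {"tx":0,"ty":0,"tz":5,"wx":0,"wy":0,"wz":0,"gripper":0},
    {"tx":0,"ty":0,"tz":5,"wx":0,"wy":0,"wz":0,"gripper":0},
  ],
)

```text
time: 20.38
position: [0.5584, 0.1467, 0.133]
tool_rot: [-2.037, -2.392, 0.0]
ft_force: [0.5, 0.1, -1.5]
grip_width: 0.225
grip_force: 60.0
```

jog_arm(
  increments=[
    {"tx":0,"ty":0,"tz":1.5,"wx":0,"wy":0,"wz":0,"gripper":0},
    {"tx":0,"ty":0,"tz":3,"wx":0,"wy":0,"wz":0,"gripper":0},
    {"tx":0,"ty":0,"tz":4,"wx":0,"wy":0,"wz":0,"gripper":0},
    {"tx":0,"ty":1,"tz":5,"wx":0,"wy":0,"wz":0,"gripper":0},
    {"tx":0,"ty":2,"tz":5,"wx":0,"wy":0,"wz":0,"gripper":0},
  ],
)

```text
time: 20.8
position: [0.5603, 0.147, 0.1278]
tool_rot: [-2.037, -2.392, 0.0]
ft_force: [-0.4, 0.4, -2.1]
grip_width: 0.225
grip_force: 60.0
```

jog_arm(
  increments=[
    {"tx":0,"ty":1,"tz":0,"wx":0,"wy":0,"wz":0,"gripper":0},
    {"tx":0,"ty":2,"tz":0,"wx":0,"wy":0,"wz":0,"gripper":0},
    {"tx":0,"ty":3,"tz":0,"wx":0,"wy":0,"wz":0,"gripper":0},
    {"tx":0,"ty":4,"tz":0,"wx":0,"wy":0,"wz":0,"gripper":0},
    {"tx":0,"ty":5,"tz":0,"wx":0,"wy":0,"wz":0,"gripper":0},
  ],
)

```text
time: 21.22
position: [0.5628, 0.1474, 0.1276]
tool_rot: [-2.034, -2.389, 0.007]
ft_force: [-7.0, -0.5, 3.5]
grip_width: 0.228
grip_force: 60.0
```

jog_arm(
  increments=[
    {"tx":0,"ty":1,"tz":0,"wx":0,"wy":0,"wz":0,"gripper":0},
    {"tx":0,"ty":2,"tz":0,"wx":0,"wy":0,"wz":0,"gripper":0},
    {"tx":0,"ty":3,"tz":0,"wx":0,"wy":0,"wz":0,"gripper":0},
    {"tx":0,"ty":4,"tz":0,"wx":0,"wy":0,"wz":0,"gripper":0},
    {"tx":0,"ty":5,"tz":0,"wx":0,"wy":0,"wz":0,"gripper":0},
  ],
)

```text
time: 21.63
position: [0.5674, 0.1482, 0.1276]
tool_rot: [-2.034, -2.388, 0.008]
ft_force: [-7.7, -1.4, 2.6]
grip_width: 0.226
grip_force: 60.0
```

```bash
python3 -c "
from h import *
tip()"
```

```text
t 21.63 tip housing mm [-0.2  1.2 82.1] f [-7.8 -0.2  2.6] z axis [-0.007 -0.001 -1.   ]
```

jog_arm(
  increments=[
    {"tx":0,"ty":1,"tz":0,"wx":0,"wy":0,"wz":0,"gripper":0},
    {"tx":0,"ty":2,"tz":0,"wx":0,"wy":0,"wz":0,"gripper":0},
    {"tx":0,"ty":3,"tz":0,"wx":0,"wy":0,"wz":0,"gripper":0},
    {"tx":0,"ty":4,"tz":0,"wx":0,"wy":0,"wz":0,"gripper":0},
    {"tx":0,"ty":5,"tz":0,"wx":0,"wy":0,"wz":0,"gripper":0},
  ],
)

```text
time: 22.05
position: [0.5718, 0.1489, 0.1269]
tool_rot: [-2.033, -2.388, 0.01]
ft_force: [-8.1, -0.6, 0.6]
grip_width: 0.224
grip_force: 60.0
```

jog_arm(
  increments=[
    {"tx":0,"ty":0.8,"tz":0,"wx":0,"wy":0,"wz":0,"gripper":0},
    {"tx":0,"ty":1.6,"tz":0,"wx":0,"wy":0,"wz":0,"gripper":0},
    {"tx":0,"ty":2.4,"tz":0,"wx":0,"wy":0,"wz":0,"gripper":0},
    {"tx":0,"ty":3,"tz":0,"wx":0,"wy":0,"wz":0,"gripper":0},
    {"tx":0,"ty":3,"tz":0,"wx":0,"wy":0,"wz":0,"gripper":0},
  ],
)

```text
time: 22.47
position: [0.5743, 0.1493, 0.1263]
tool_rot: [-2.033, -2.387, 0.011]
ft_force: [-7.7, -1.4, -0.9]
grip_width: 0.229
grip_force: 60.0
```

```bash
python3 -c "
from h import *
tip()"
```

```text
t 22.47 tip housing mm [ 6.7  1.2 80.8] f [-7.9 -0.2 -0.9] z axis [-0.009 -0.002 -1.   ]
```

jog_arm(
  increments=[
    {"tx":0,"ty":0.8,"tz":0,"wx":0,"wy":0,"wz":0,"gripper":0},
    {"tx":0,"ty":1.6,"tz":0,"wx":0,"wy":0,"wz":0,"gripper":0},
    {"tx":0,"ty":2,"tz":0,"wx":0,"wy":0,"wz":0,"gripper":0},
    {"tx":0,"ty":2,"tz":0,"wx":0,"wy":0,"wz":0,"gripper":0},
    {"tx":0,"ty":2,"tz":0,"wx":0,"wy":0,"wz":0,"gripper":0},
  ],
)

```text
time: 22.88
position: [0.5757, 0.1495, 0.126]
tool_rot: [-2.032, -2.387, 0.013]
ft_force: [-8.3, -1.6, -1.8]
grip_width: 0.228
grip_force: 60.0
```

```bash
python3 -c "
from h import *
tip()"
```

```text
t 22.88 tip housing mm [ 8.1  1.2 80.5] f [-8.5 -0.3 -1.8] z axis [-0.01  -0.002 -1.   ]
```

jog_arm(
  increments=[
    {"tx":0,"ty":-3,"tz":0,"wx":0,"wy":0,"wz":0,"gripper":0},
    {"tx":0,"ty":-6,"tz":0,"wx":0,"wy":0,"wz":0,"gripper":0},
    {"tx":0,"ty":-9,"tz":0,"wx":0,"wy":0,"wz":0,"gripper":0},
    {"tx":0,"ty":-9,"tz":0,"wx":0,"wy":0,"wz":0,"gripper":0},
    {"tx":0,"ty":-9,"tz":0,"wx":0,"wy":0,"wz":0,"gripper":0},
  ],
)

```text
time: 23.3
position: [0.5719, 0.1489, 0.1286]
tool_rot: [2.036, 2.391, 0.003]
ft_force: [0.4, -0.1, -2.2]
grip_width: 0.226
grip_force: 60.0
```

jog_arm(
  increments=[
    {"tx":0,"ty":0,"tz":-8,"wx":0,"wy":0,"wz":0,"gripper":0},
    {"tx":0,"ty":0,"tz":-16,"wx":0,"wy":0,"wz":0,"gripper":0},
    {"tx":0,"ty":0,"tz":-25,"wx":0,"wy":0,"wz":0,"gripper":0},
    {"tx":0,"ty":0,"tz":-25,"wx":0,"wy":0,"wz":0,"gripper":0},
    {"tx":0,"ty":0,"tz":-25,"wx":0,"wy":0,"wz":0,"gripper":0},
  ],
)

```text
time: 23.72
position: [0.5722, 0.1489, 0.1544]
tool_rot: [2.036, 2.391, 0.004]
ft_force: [0.4, 0.4, -1.6]
grip_width: 0.224
grip_force: 60.0
```

jog_arm(
  increments=[
    {"tx":0,"ty":-6,"tz":0,"wx":0,"wy":0,"wz":0,"gripper":0},
    {"tx":0,"ty":-12,"tz":0,"wx":0,"wy":0,"wz":0,"gripper":0},
    {"tx":0,"ty":-17,"tz":0,"wx":0,"wy":0,"wz":0,"gripper":0},
    {"tx":0,"ty":-17,"tz":0,"wx":0,"wy":0,"wz":0,"gripper":0},
    {"tx":0,"ty":-17,"tz":0,"wx":0,"wy":0,"wz":0,"gripper":0},
  ],
)

```text
time: 24.13
position: [0.554, 0.1461, 0.153]
tool_rot: [-2.036, -2.392, -0.0]
ft_force: [0.3, 0.4, -0.7]
grip_width: 0.226
grip_force: 60.0
```

```bash
python3 -c "
from h import *
for _ in range(3): vision.get_image('side')
tip()"
```

```text
t 24.28 tip housing mm [-12.7   1.1 107.6] f [-0.6 -0.2 -1.1] z axis [ 0.  0. -1.]
```

Insert at x -12.7.

jog_arm(
  increments=[
    {"tx":0,"ty":0,"tz":3,"wx":0,"wy":0,"wz":0,"gripper":0},
    {"tx":0,"ty":0,"tz":7,"wx":0,"wy":0,"wz":0,"gripper":0},
    {"tx":0,"ty":0,"tz":10,"wx":0,"wy":0,"wz":0,"gripper":0},
    {"tx":0,"ty":0,"tz":13,"wx":0,"wy":0,"wz":0,"gripper":0},
    {"tx":0,"ty":0,"tz":15,"wx":0,"wy":0,"wz":0,"gripper":0},
  ],
)

```text
time: 24.7
position: [0.5542, 0.1459, 0.1373]
tool_rot: [-2.037, -2.392, 0.001]
ft_force: [-0.6, -0.3, -1.0]
grip_width: 0.224
grip_force: 60.0
```

jog_arm(
  increments=[
    {"tx":0,"ty":0,"tz":1,"wx":0,"wy":0,"wz":0,"gripper":0},
    {"tx":0,"ty":0,"tz":2,"wx":0,"wy":0,"wz":0,"gripper":0},
    {"tx":0,"ty":0,"tz":3,"wx":0,"wy":0,"wz":0,"gripper":0},
    {"tx":0,"ty":0,"tz":4,"wx":0,"wy":0,"wz":0,"gripper":0},
    {"tx":0,"ty":0,"tz":5,"wx":0,"wy":0,"wz":0,"gripper":0},
  ],
)

```text
time: 25.12
position: [0.5546, 0.1461, 0.1331]
tool_rot: [2.037, 2.392, 0.001]
ft_force: [0.3, 0.1, -0.3]
grip_width: 0.229
grip_force: 60.0
```

jog_arm(
  increments=[
    {"tx":0,"ty":0,"tz":1.5,"wx":0,"wy":0,"wz":0,"gripper":0},
    {"tx":0,"ty":0,"tz":3,"wx":0,"wy":0,"wz":0,"gripper":0},
    {"tx":0,"ty":0,"tz":4.5,"wx":0,"wy":0,"wz":0,"gripper":0},
    {"tx":0,"ty":1,"tz":5,"wx":0,"wy":0,"wz":0,"gripper":0},
    {"tx":0,"ty":2,"tz":5,"wx":0,"wy":0,"wz":0,"gripper":0},
  ],
)

```text
time: 25.53
position: [0.5564, 0.1464, 0.1279]
tool_rot: [-2.037, -2.392, 0.0]
ft_force: [0.1, -0.3, -1.1]
grip_width: 0.227
grip_force: 60.0
```

jog_arm(
  increments=[
    {"tx":0,"ty":1,"tz":0,"wx":0,"wy":0,"wz":0,"gripper":0},
    {"tx":0,"ty":2,"tz":0,"wx":0,"wy":0,"wz":0,"gripper":0},
    {"tx":0,"ty":3,"tz":0,"wx":0,"wy":0,"wz":0,"gripper":0},
    {"tx":0,"ty":4,"tz":0,"wx":0,"wy":0,"wz":0,"gripper":0},
    {"tx":0,"ty":4,"tz":0,"wx":0,"wy":0,"wz":0,"gripper":0},
  ],
)

```text
time: 25.95
position: [0.5581, 0.1466, 0.1276]
tool_rot: [-2.034, -2.389, 0.007]
ft_force: [-6.7, -1.0, 2.4]
grip_width: 0.225
grip_force: 60.0
```

```bash
python3 -c "
from h import *
tip()"
```

```text
t 25.95 tip housing mm [-9.5  1.1 82.1] f [-6.7  0.1  2.4] z axis [-0.006 -0.001 -1.   ]
```

jog_arm(
  increments=[
    {"tx":0,"ty":0.8,"tz":0,"wx":0,"wy":0,"wz":0,"gripper":0},
    {"tx":0,"ty":1.6,"tz":0,"wx":0,"wy":0,"wz":0,"gripper":0},
    {"tx":0,"ty":2.4,"tz":0,"wx":0,"wy":0,"wz":0,"gripper":0},
    {"tx":0,"ty":2.6,"tz":0,"wx":0,"wy":0,"wz":0,"gripper":0},
    {"tx":0,"ty":2.6,"tz":0,"wx":0,"wy":0,"wz":0,"gripper":0},
  ],
)

```text
time: 26.37
position: [0.5608, 0.1471, 0.1278]
tool_rot: [-2.034, -2.389, 0.006]
ft_force: [-6.1, -1.6, 2.5]
grip_width: 0.228
grip_force: 60.0
```

```bash
python3 -c "
from h import *
tip()"
```

```text
t 26.37 tip housing mm [-6.8  1.1 82.3] f [-6.3 -0.6  2.5] z axis [-0.005 -0.001 -1.   ]
```

jog_arm(
  increments=[
    {"tx":0,"ty":0.8,"tz":0,"wx":0,"wy":0,"wz":0,"gripper":0},
    {"tx":0,"ty":1.6,"tz":0,"wx":0,"wy":0,"wz":0,"gripper":0},
    {"tx":0,"ty":2.4,"tz":0,"wx":0,"wy":0,"wz":0,"gripper":0},
    {"tx":0,"ty":2.6,"tz":0,"wx":0,"wy":0,"wz":0,"gripper":0},
    {"tx":0,"ty":2.6,"tz":0,"wx":0,"wy":0,"wz":0,"gripper":0},
  ],
)

```text
time: 26.78
position: [0.5626, 0.1474, 0.1277]
tool_rot: [-2.034, -2.388, 0.008]
ft_force: [-7.9, -1.4, 3.7]
grip_width: 0.224
grip_force: 60.0
```

```bash
python3 -c "
from h import *
tip()"
```

```text
t 26.78 tip housing mm [-5.   1.2 82.2] f [-8.  -0.1  3.7] z axis [-0.007 -0.001 -1.   ]
```

jog_arm(
  increments=[
    {"tx":0,"ty":0.8,"tz":0,"wx":0,"wy":0,"wz":0,"gripper":0},
    {"tx":0,"ty":1.6,"tz":0,"wx":0,"wy":0,"wz":0,"gripper":0},
    {"tx":0,"ty":2,"tz":0,"wx":0,"wy":0,"wz":0,"gripper":0},
    {"tx":0,"ty":2,"tz":0,"wx":0,"wy":0,"wz":0,"gripper":0},
    {"tx":0,"ty":2,"tz":0,"wx":0,"wy":0,"wz":0,"gripper":0},
  ],
)

```text
time: 27.2
position: [0.5629, 0.1474, 0.1274]
tool_rot: [-2.032, -2.386, 0.013]
ft_force: [-11.8, -2.2, 6.1]
grip_width: 0.225
grip_force: 60.0
```

```bash
python3 -c "
from h import *
tip()"
```

```text
t 27.2 tip housing mm [-4.9  1.2 81.9] f [-12.   -0.3   6.1] z axis [-0.011 -0.001 -1.   ]
```

The push climbed to 12 N with the tip stalled, so the rubber is met. A touch more, towards 14 N.

jog_arm(
  increments=[
    {"tx":0,"ty":0.4,"tz":0,"wx":0,"wy":0,"wz":0,"gripper":0},
    {"tx":0,"ty":0.8,"tz":0,"wx":0,"wy":0,"wz":0,"gripper":0},
    {"tx":0,"ty":1.2,"tz":0,"wx":0,"wy":0,"wz":0,"gripper":0},
    {"tx":0,"ty":1.2,"tz":0,"wx":0,"wy":0,"wz":0,"gripper":0},
    {"tx":0,"ty":1.2,"tz":0,"wx":0,"wy":0,"wz":0,"gripper":0},
  ],
)

```text
time: 27.62
position: [0.5631, 0.1475, 0.1272]
tool_rot: [-2.031, -2.385, 0.015]
ft_force: [-14.4, -2.3, 7.7]
grip_width: 0.222
grip_force: 60.0
```

```bash
python3 -c "
from h import *
tip()"
```

```text
t 27.62 tip housing mm [-4.8  1.2 81.7] f [-14.6  -0.    7.7] z axis [-0.013 -0.002 -1.   ]
```

14.6 N is snug. Back off gently and lift out.

jog_arm(
  increments=[
    {"tx":0,"ty":-2,"tz":0,"wx":0,"wy":0,"wz":0,"gripper":0},
    {"tx":0,"ty":-4,"tz":0,"wx":0,"wy":0,"wz":0,"gripper":0},
    {"tx":0,"ty":-6,"tz":0,"wx":0,"wy":0,"wz":0,"gripper":0},
    {"tx":0,"ty":-8,"tz":0,"wx":0,"wy":0,"wz":0,"gripper":0},
    {"tx":0,"ty":-10,"tz":0,"wx":0,"wy":0,"wz":0,"gripper":0},
  ],
)

```text
time: 28.03
position: [0.5598, 0.1469, 0.1285]
tool_rot: [2.036, 2.391, 0.003]
ft_force: [0.4, -0.3, -1.6]
grip_width: 0.227
grip_force: 60.0
```

```bash
python3 -c "
from h import *
vision.get_image('side');tip()"
```

```text
t 28.08 tip housing mm [-8.   1.1 83. ] f [-0.8 -0.1 -2. ] z axis [ 0.002  0.    -1.   ]
```

jog_arm(
  increments=[
    {"tx":0,"ty":0,"tz":-6,"wx":0,"wy":0,"wz":0,"gripper":0},
    {"tx":0,"ty":0,"tz":-13,"wx":0,"wy":0,"wz":0,"gripper":0},
    {"tx":0,"ty":0,"tz":-20,"wx":0,"wy":0,"wz":0,"gripper":0},
    {"tx":0,"ty":0,"tz":-30,"wx":0,"wy":0,"wz":0,"gripper":0},
    {"tx":0,"ty":0,"tz":-40,"wx":0,"wy":0,"wz":0,"gripper":0},
  ],
)

```text
time: 28.5
position: [0.5592, 0.1467, 0.1694]
tool_rot: [2.037, 2.391, 0.001]
ft_force: [-0.0, 0.4, -1.6]
grip_width: 0.224
grip_force: 60.0
```

jog_arm(
  increments=[
    {"tx":0,"ty":0,"tz":-10,"wx":0,"wy":0,"wz":0,"gripper":0},
    {"tx":0,"ty":0,"tz":-20,"wx":0,"wy":0,"wz":0,"gripper":0},
    {"tx":0,"ty":0,"tz":-20,"wx":0,"wy":0,"wz":0,"gripper":0},
    {"tx":0,"ty":0,"tz":-20,"wx":0,"wy":0,"wz":0,"gripper":0},
    {"tx":0,"ty":0,"tz":-20,"wx":0,"wy":0,"wz":0,"gripper":0},
  ],
)

```text
time: 28.92
position: [0.5586, 0.1467, 0.1878]
tool_rot: [-2.036, -2.392, 0.0]
ft_force: [-0.6, 0.7, -2.3]
grip_width: 0.229
grip_force: 60.0
```

```bash
python3 -c "
from h import *
for _ in range(6): vision.get_image('side')
tip();st();plan([.518,-.1904,.15],17.25,2)"
```

```text
t 29.22 tip housing mm [ -8.8   1.  142.1] f [-0.5  0.5 -1.1] z axis [-0.001 -0.    -1.   ]
29.22 [0.5586 0.1467 0.1876] [-0.58  0.39 -1.12] 0.228 60.0 tooly [ 0.987  0.159 -0.001]
[-163.1  -46.9   18.9] [-0.0004  0.0001 -0.0705]
[-159.4  -58.3   18.8] [-0.0004  0.0001 -0.0705]
```

Return to above the stand.

jog_arm(
  increments=[
    {"tx":-39,"ty":-11,"tz":0,"wx":0,"wy":0,"wz":-0.03,"gripper":0},
    {"tx":-78,"ty":-22,"tz":0,"wx":0,"wy":0,"wz":-0.07,"gripper":0},
    {"tx":-117,"ty":-34,"tz":0,"wx":0,"wy":0,"wz":-0.07,"gripper":0},
    {"tx":-150,"ty":-43,"tz":0,"wx":0,"wy":0,"wz":-0.07,"gripper":0},
    {"tx":-163,"ty":-47,"tz":0,"wx":0,"wy":0,"wz":-0.07,"gripper":0},
  ],
)

```text
time: 29.63
position: [0.5374, -0.0286, 0.1883]
tool_rot: [1.96, 2.453, -0.003]
ft_force: [-0.0, -0.8, -1.8]
grip_width: 0.227
grip_force: 60.0
```

jog_arm(
  increments=[
    {"tx":-38,"ty":-14,"tz":5,"wx":0,"wy":0,"wz":-0.03,"gripper":0},
    {"tx":-76,"ty":-28,"tz":10,"wx":0,"wy":0,"wz":-0.07,"gripper":0},
    {"tx":-114,"ty":-42,"tz":20,"wx":0,"wy":0,"wz":-0.07,"gripper":0},
    {"tx":-140,"ty":-51,"tz":30,"wx":0,"wy":0,"wz":-0.07,"gripper":0},
    {"tx":-159,"ty":-58,"tz":38,"wx":0,"wy":0,"wz":-0.07,"gripper":0},
  ],
)

```text
time: 30.05
position: [0.5171, -0.1934, 0.1497]
tool_rot: [1.869, 2.524, -0.001]
ft_force: [0.4, 0.5, -1.5]
grip_width: 0.224
grip_force: 60.0
```

```bash
python3 - <<'E'
from h import *
for _ in range(14): vision.get_image('side')
im=look('wrist','w7.png'); st(); s=ctrl.get_state(); plan([.518,-.1904,.0595],17.25,1)
c=im['color']; a=cv2.resize(c[170:290,190:320],None,fx=5,fy=5,interpolation=cv2.INTER_CUBIC); cv2.imwrite('pics/z7.png',cv2.convertScaleAbs(a,alpha=1.7,beta=15))
M=R.from_rotvec(s['tool_rot']).as_matrix(); t=np.array(s['position'])+.0455*M[:,2]
f=lambda P:((proj(im,P)-[190,170])*5).round().tolist()
print('tip corners',f([t+a*.0025*M[:,1]+b*.005*M[:,0] for a in(-1,1) for b in (1,-1)]))
h=np.radians(17.25); X=np.array([np.cos(h),np.sin(h),0]); Yv=np.array([-X[1],X[0],0]); o=np.array([.518,-.1904,.05])
print('socket',f([o+a*.0045*X+b*.007*Yv for a in(-1,1) for b in (1,-1)]),'stand',f([o+a*.035*X+b*.03*Yv for a in(-1,1) for b in (1,-1)]))
E
```

```text
30.8 [ 0.5183 -0.1895  0.1501] [ 0.08  0.47 -1.76] 0.224 60.0 tooly [0.955 0.296 0.   ]
[-0.8 -0.6 90.6] [ 0.0003 -0.0001 -0.0007]
tip corners [[304.0, 211.0], [304.0, 279.0], [340.0, 211.0], [340.0, 279.0]]
socket [[293.0, 87.0], [293.0, 165.0], [346.0, 87.0], [346.0, 165.0]] stand [[106.0, -47.0], [120.0, 289.0], [532.0, -47.0], [519.0, 289.0]]
```

View pics/z7.png

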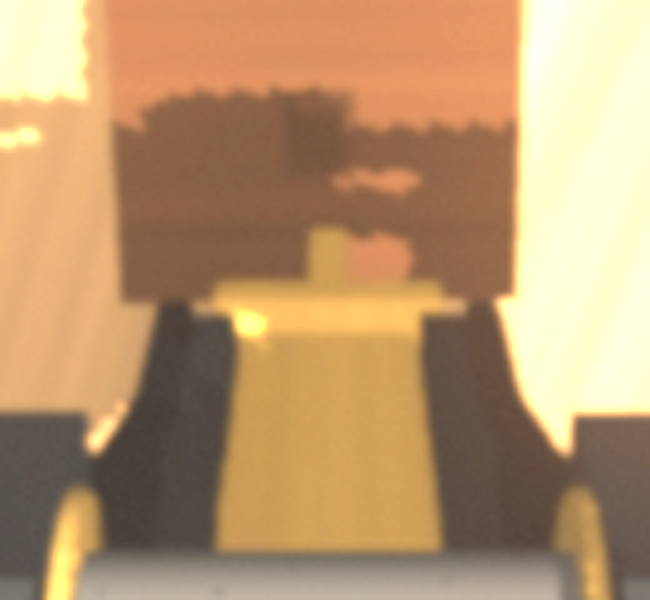

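The crop shows the socket as a dark patch centred at about (316,131) and the blade tip at (327,230). The key sits slightly to -y in the grip, just as it was grasped. Going back to the grasp pose, watching the force.

jog_arm(
  increments=[
    {"tx":-0.8,"ty":-1,"tz":10,"wx":0,"wy":0,"wz":0,"gripper":0},
    {"tx":-0.8,"ty":-1,"tz":25,"wx":0,"wy":0,"wz":0,"gripper":0},
    {"tx":-0.8,"ty":-1,"tz":40,"wx":0,"wy":0,"wz":0,"gripper":0},
    {"tx":-0.8,"ty":-1,"tz":48,"wx":0,"wy":0,"wz":0,"gripper":0},
    {"tx":-0.8,"ty":-1,"tz":50,"wx":0,"wy":0,"wz":0,"gripper":0},
  ],
)

```text
time: 31.22
position: [0.516, -0.1904, 0.0979]
tool_rot: [-1.863, -2.526, 0.003]
ft_force: [-1.0, -0.5, -1.3]
grip_width: 0.221
grip_force: 60.0
```

jog_arm(
  increments=[
    {"tx":0,"ty":0,"tz":0,"wx":0,"wy":0,"wz":0,"gripper":0},
    {"tx":0,"ty":0,"tz":0,"wx":0,"wy":0,"wz":0,"gripper":0},
    {"tx":0,"ty":0,"tz":2,"wx":0,"wy":0,"wz":0,"gripper":0},
    {"tx":0,"ty":0,"tz":4,"wx":0,"wy":0,"wz":0,"gripper":0},
    {"tx":0,"ty":0,"tz":6,"wx":0,"wy":0,"wz":0,"gripper":0},
  ],
)

```text
time: 31.63
position: [0.5179, -0.1908, 0.0944]
tool_rot: [1.864, 2.528, 0.001]
ft_force: [-0.5, 0.5, -2.0]
grip_width: 0.226
grip_force: 60.0
```

```bash
python3 -c "
from h import *
st();plan([.518,-.1904,.0595],17.25,1)"
```

```text
31.63 [ 0.5179 -0.1908  0.0944] [-0.47  0.45 -2.02] 0.226 60.0 tooly [0.955 0.296 0.001]
[ 0.4  0.2 34.9] [ 0.0011  0.0003 -0.001 ]
```

jog_arm(
  increments=[
    {"tx":0.3,"ty":0,"tz":2,"wx":0,"wy":0,"wz":0,"gripper":0},
    {"tx":0.3,"ty":0,"tz":4,"wx":0,"wy":0,"wz":0,"gripper":0},
    {"tx":0.3,"ty":0,"tz":6,"wx":0,"wy":0,"wz":0,"gripper":0},
    {"tx":0.3,"ty":0,"tz":8,"wx":0,"wy":0,"wz":0,"gripper":0},
    {"tx":0.3,"ty":0,"tz":10,"wx":0,"wy":0,"wz":0,"gripper":0},
  ],
)

```text
time: 32.05
position: [0.5174, -0.1905, 0.0838]
tool_rot: [-1.865, -2.528, -0.0]
ft_force: [-0.4, -0.5, -1.4]
grip_width: 0.226
grip_force: 60.0
```

jog_arm(
  increments=[
    {"tx":0,"ty":0,"tz":3,"wx":0,"wy":0,"wz":0,"gripper":0},
    {"tx":0,"ty":0,"tz":6,"wx":0,"wy":0,"wz":0,"gripper":0},
    {"tx":0,"ty":0,"tz":9,"wx":0,"wy":0,"wz":0,"gripper":0},
    {"tx":0,"ty":0,"tz":12,"wx":0,"wy":0,"wz":0,"gripper":0},
    {"tx":0,"ty":0,"tz":15,"wx":0,"wy":0,"wz":0,"gripper":0},
  ],
)

```text
time: 32.47
position: [0.5173, -0.1905, 0.0687]
tool_rot: [-1.864, -2.528, 0.0]
ft_force: [0.4, -1.1, -1.8]
grip_width: 0.229
grip_force: 60.0
```

```bash
python3 -c "
from h import *
vision.get_image('side');vision.get_image('side')
st();plan([.518,-.1904,.0595],17.25,1)"
```

```text
32.57 [ 0.5169 -0.1903  0.0684] [ 0.08 -0.35 -1.05] 0.225 60.0 tooly [ 0.955  0.296 -0.001]
[-0.4  1.   8.9] [-0.001  -0.0005 -0.0011]
```

jog_arm(
  increments=[
    {"tx":0,"ty":0.5,"tz":2.5,"wx":0,"wy":0,"wz":0,"gripper":0},
    {"tx":0,"ty":0.8,"tz":5,"wx":0,"wy":0,"wz":0,"gripper":0},
    {"tx":0,"ty":0.8,"tz":7,"wx":0,"wy":0,"wz":0,"gripper":0},
    {"tx":0,"ty":0.8,"tz":8.5,"wx":0,"wy":0,"wz":0,"gripper":0},
    {"tx":0,"ty":0.8,"tz":9,"wx":0,"wy":0,"wz":0,"gripper":0},
  ],
)

```text
time: 32.98
position: [0.518, -0.1902, 0.0598]
tool_rot: [-1.864, -2.528, 0.0]
ft_force: [0.5, -0.3, -2.2]
grip_width: 0.227
grip_force: 60.0
```

```bash
python3 -c "
from h import *
vision.get_image('side');vision.get_image('side');vision.get_image('side')
st();plan([.518,-.1904,.0595],17.25,1)"
```

```text
33.13 [ 0.5182 -0.1903  0.0601] [-0.03 -0.29 -1.3 ] 0.224 60.0 tooly [0.955 0.296 0.   ]
[-0.1 -0.2  0.6] [ 0.     -0.     -0.0011]
```

jog_arm(
  increments=[
    {"tx":0,"ty":0,"tz":0.5,"wx":0,"wy":0,"wz":0,"gripper":0},
    {"tx":0,"ty":0,"tz":0.8,"wx":0,"wy":0,"wz":0,"gripper":0},
    {"tx":0,"ty":0,"tz":0.8,"wx":0,"wy":0,"wz":0,"gripper":0},
    {"tx":0,"ty":0,"tz":0.8,"wx":0,"wy":0,"wz":0,"gripper":0.3},
    {"tx":0,"ty":0,"tz":0.8,"wx":0,"wy":0,"wz":0,"gripper":0.7},
  ],
)

```text
time: 33.55
position: [0.5185, -0.1903, 0.0595]
tool_rot: [1.864, 2.528, 0.001]
ft_force: [-0.5, 0.1, 0.4]
grip_width: 0.309
grip_force: 0.0
```

jog_arm(
  increments=[
    {"tx":0,"ty":0,"tz":0,"wx":0,"wy":0,"wz":0,"gripper":0.7},
    {"tx":0,"ty":0,"tz":0,"wx":0,"wy":0,"wz":0,"gripper":0.7},
    {"tx":0,"ty":0,"tz":0,"wx":0,"wy":0,"wz":0,"gripper":0.7},
    {"tx":0,"ty":0,"tz":0,"wx":0,"wy":0,"wz":0,"gripper":0.7},
    {"tx":0,"ty":0,"tz":0,"wx":0,"wy":0,"wz":0,"gripper":0.7},
  ],
)

```text
time: 33.97
position: [0.5182, -0.1902, 0.0593]
tool_rot: [1.864, 2.528, 0.0]
ft_force: [-0.5, 0.1, 0.5]
grip_width: 0.654
grip_force: 0.0
```

jog_arm(
  increments=[
    {"tx":0,"ty":0,"tz":0,"wx":0,"wy":0,"wz":0,"gripper":0.7},
    {"tx":0,"ty":0,"tz":-5,"wx":0,"wy":0,"wz":0,"gripper":0.7},
    {"tx":0,"ty":0,"tz":-15,"wx":0,"wy":0,"wz":0,"gripper":0.7},
    {"tx":0,"ty":0,"tz":-35,"wx":0,"wy":0,"wz":0,"gripper":0.7},
    {"tx":0,"ty":0,"tz":-60,"wx":0,"wy":0,"wz":0,"gripper":0.7},
  ],
)

```text
time: 34.38
position: [0.5171, -0.1901, 0.1195]
tool_rot: [-1.864, -2.526, 0.002]
ft_force: [0.2, -0.8, 0.1]
grip_width: 0.7
grip_force: 0.0
```

jog_arm(
  increments=[
    {"tx":30,"ty":0,"tz":-30,"wx":0,"wy":0,"wz":0,"gripper":0.7},
    {"tx":60,"ty":0,"tz":-60,"wx":0,"wy":0,"wz":0,"gripper":0.7},
    {"tx":80,"ty":0,"tz":-90,"wx":0,"wy":0,"wz":0,"gripper":0.7},
    {"tx":80,"ty":0,"tz":-120,"wx":0,"wy":0,"wz":0,"gripper":0.7},
    {"tx":80,"ty":0,"tz":-150,"wx":0,"wy":0,"wz":0,"gripper":0.7},
  ],
)

```text
time: 34.8
position: [0.4942, -0.1124, 0.272]
tool_rot: [1.86, 2.53, 0.004]
ft_force: [1.4, -0.4, 0.2]
grip_width: 0.696
grip_force: 0.0
```

```bash
python3 - <<'E'
from h import *
for _ in range(8): vision.get_image('side')
im=vision.get_image('wrist'); st(); k=vision.spot_in('wrist','key')[:1]; s=vision.spot_in('wrist','stand')[:1]; print(k,s)
h=np.radians(17.3); X=np.array([np.cos(h),np.sin(h),0]); Y=np.array([-X[1],X[0],0]); o=np.array([.518,-.1904,0])
P=[o+a*.010*X+b*.010*Y+[0,0,.108] for a in(-1,1) for b in(-1,1)]+[o+a*.013*X+b*.013*Y+[0,0,.05] for a in(-1,1) for b in(-1,1)]
q=proj(im,P); print('key bbox expected if home',q.min(0),q.max(0))
c=im['color']; t=vision.get_image('top')['color']
a=cv2.resize(c[130:330,140:360],(440,400)); b=cv2.resize(t[140:225,172:236],None,fx=4.7,fy=4.7,interpolation=cv2.INTER_CUBIC)[:400]
cv2.imwrite('pics/f.png',np.hstack([a,np.vstack([b,np.zeros((400-b.shape[0],b.shape[1],3),np.uint8)])]))
E
```

```text
35.25 [ 0.4938 -0.1139  0.2681] [ 0.57 -0.7   0.07] 0.699 0.0 tooly [ 0.955  0.295 -0.002]
[{'bbox': [247.7, 217.2, 264.9, 256.4], 'conf': 0.87}] [{'bbox': [224.5, 188.8, 283.0, 253.1], 'conf': 0.95}]
key bbox expected if home [245.3616205  216.13072007] [266.04489646 255.0096669 ]
```

The key's box matches the fully home position to within 2 px (I've used my ten views, so this check was numeric). Handing in.

```bash
python3 -c "
from h import *
print(ctrl.close_job())"
```

```text
the job is handed in; nothing more can be done
None
```

The job is handed in, with no verdict returned: I stepped the star wheel until the blade's push rose from about 8 N to 14.6 N, which is snug, and stood the key back in its stand; a last camera check found the key within about 2 px of fully home, but the nose's force on the rubber after release could not be measured.

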